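# Hang the label pockets at the parcel bench

## Task

Pull the slide tray of the rack fully out with the pull hook in its finger hole, then hang every pocket that is in the tray on the panel by both its holes, each on a pin pair of its own (any pair) and pushed right back against the panel. Leave the bench tidy: the hook standing on its rubber mat again, the empty tray pushed fully home, and the other things on the bench left where they are; the hook may get knocked aside while you work.

Things in the scene. Friction and masses are not known exactly. Their poses are not given: they have to be found in the camera images.
- cabinet: low grey steel rack, 190 deep x 250 wide x 164 mm high, fixed to the bench, with a wire-mesh roof (nothing passes through it) and an open front, on the left or the right of the pin panel. Origin at bench level in the middle of its front face; +x points into the rack, z up. A carton 34 mm high is fixed on the rear half of its roof.
- tray (a joint): steel tray that slides out along the rack's -x: 0 = home, 0.15 m = fully out, at its stop. Needs about 3 N to slide, stays where left. Inside 168 deep (x) x 228 mm wide, floor 12 and walls' top 56 mm above the bench; its front wall (6 mm) is flush with the rack's front when home. On that wall is a ledge (see finger_hole) whose turned-down front lip is the place to push it home.
- finger_hole (a point): centre of the upright through-hole in the tray's ledge, at its top face, 42 mm above the bench; moves with the tray; x axis into the rack. Hole 30 (x) x 36 mm. Ledge: 120 wide, 7 thick, sticks out 60 mm from the tray's front wall; hole centre 35 mm from the wall; front lip 6 mm thick reaches down to 14 mm above the bench.
- panel: grey upright mesh panel, 256 wide x 150 mm high, 6 mm thick, fixed to the bench, with three pairs of steel pins side by side on its front. Origin at bench level in the middle of its front face; +x points into the panel (away from the pins), y to the panel's left, z up.
- mat: black rubber mat 200 x 130 x 3 mm fixed to the bench in front of the panel, origin under its centre, x along its length
- hook: pull hook, 133 mm long, 0.3 kg, stands by itself on a flat steel foot 83 long x 80 wide x 10 mm (x -58 to 25). Above it a black bar grip 20 wide x 20 mm high (underside 40 mm up, x -58 to 54), joined to the foot at the back; at its front (+x) end a 10 mm pin points straight down 50 mm. Origin level with the foot's underside, 70 mm behind the pin's axis; x towards the pin, z up.
- hook_grip (a point): middle of the hook's bar, the place to grip, 50 mm above the underside of its foot
- pocket1: aluminium hang-on pocket (None if absent), 66 wide, 130 mm high, 0.2 kg; at the start it stands in the tray, its back to the rack's +x. Back plate 5 mm thick; open pocket 51 deep x 45 mm high at its foot, to -x; two holes; in the middle of its top a grip tab 34 wide, 12 mm thick (x -12 to 0), 100 to 130 mm above the bottom. Origin: bottom centre of the back face, z up.
- pocket1_holes (a point): point midway between pocket1's two holes, at the back face, 75 mm above the bottom; each hole is 15 x 15 mm, their centres 21 mm to +y and -y of this point
- pocket2: (may be absent; None then) another pocket, the same as pocket1
- pocket2_holes (a point): point midway between pocket2's two holes, at the back face, 75 mm above the bottom; each hole is 15 x 15 mm, their centres 21 mm to +y and -y of this point
- pocket3: (may be absent; None then) another pocket, the same as pocket1
- pocket3_holes (a point): point midway between pocket3's two holes, at the back face, 75 mm above the bottom; each hole is 15 x 15 mm, their centres 21 mm to +y and -y of this point
- pins1 (a point): point midway between the roots of pin pair 1 (the leftmost) on the panel's front face, 140 mm above the bench, 10 mm below the panel's top edge; the pins' axes are 21 mm to +y and -y of it; each pin is 8 mm thick, 31 mm long, sloping up by 12 degrees towards its round tip; pairs are 84 mm apart
- pins2 (a point): point midway between the roots of pin pair 2 (the middle) on the panel's front face, 140 mm above the bench, 10 mm below the panel's top edge, as for pins1
- pins3 (a point): point midway between the roots of pin pair 3 (the rightmost) on the panel's front face, 140 mm above the bench, 10 mm below the panel's top edge, as for pins1
- tape_roll: bystander: cardboard tape roll lying flat, 70 mm across, 45 high, origin under its centre
- tub: bystander: open white plastic tub, 66 mm across, 55 high, origin under its centre
- carton_side: bystander: carton 110 x 80 x 70 mm, origin under its centre
- carton_flat: bystander: carton 130 x 90 x 40 mm, origin under its centre
- dispenser: bystander: black tape dispenser, 150 x 55 x 78 mm, origin under its centre
- spray: bystander: white spray bottle, 56 mm across, 150 high, origin under its centre
Mind the look-alikes: they are no part of the job. Leave any pink or red look-alike of the pocket3 alone.

How it is judged:
On the way, in this order (a step that is already met when the one before it is completed fails the run):
1. the tray is being drawn out (past 30 mm) by the hook, which pulls on it (value of joint tray above 0.03 m and contact force between hook and cabinet above 0.5 N), for 0.1 s.
2. the tray is fully out (more than 135 mm) (value of joint tray above 0.135 m), for 0.2 s.
At the end, for the whole second after the job is handed in: Every pocket present hangs at rest on a pin pair: midpoint of its holes within 10 mm of the midpoint of the pin roots, square within 0.12 rad. Tray home within 10 mm. Hook upright, at rest on the mat, its grip within 60 mm (along) and 45 mm (across) of the mat's centre (((distance between pocket1_holes and pins1 below 0.01 m and angle between the y axis of pocket1 and the y axis of panel, either way round below 0.12 rad) or (distance between pocket1_holes and pins2 below 0.01 m and angle between the y axis of pocket1 and the y axis of panel, either way round below 0.12 rad) or (distance between pocket1_holes and pins3 below 0.01 m and angle between the y axis of pocket1 and the y axis of panel, either way round below 0.12 rad)) and ((distance between pocket2_holes and pins1 below 0.01 m and angle between the y axis of pocket2 and the y axis of panel, either way round below 0.12 rad) or (distance between pocket2_holes and pins2 below 0.01 m and angle between the y axis of pocket2 and the y axis of panel, either way round below 0.12 rad) or (distance between pocket2_holes and pins3 below 0.01 m and angle between the y axis of pocket2 and the y axis of panel, either way round below 0.12 rad)) and ((distance between pocket3_holes and pins1 below 0.01 m and angle between the y axis of pocket3 and the y axis of panel, either way round below 0.12 rad) or (distance between pocket3_holes and pins2 below 0.01 m and angle between the y axis of pocket3 and the y axis of panel, either way round below 0.12 rad) or (distance between pocket3_holes and pins3 below 0.01 m and angle between the y axis of pocket3 and the y axis of panel, either way round below 0.12 rad)) and linear speed of each of pocket1, pocket2, pocket3, hook below 0.02 m/s and value of joint tray below 0.01 m and x of hook_grip in the frame of mat between -0.06 and 0.06 m and y of hook_grip in the frame of mat between -0.045 and 0.045 m and angle between hook's own z axis and vertical below 0.15 rad and height (world z) of hook below 0.012 m); the robot touches nothing.
It fails at once if another thing on the bench is shifted by more than 50 mm (distance of any of tape_roll, tub, carton_side, carton_flat, dispenser, spray from where it was at the start of the episode above 0.05 m).
Of pocket1, pocket2, pocket3 only 2 to 3 are there at a start; the rules pass over those that are not, and their reading is None.
At some moment in a run one of hook may be knocked a few centimetres aside while the robot is not near it.
It also fails if it takes over 210 s, if anything falls off the work surface, if the arm or the gripper's body presses on something with over 40 N, if the wrist force passes 120 N, or if a joint passes its speed limit or range.

## Robot

A 6-joint arm with a two-finger parallel gripper is mounted at the origin on the work surface. World frame = base frame: x ahead of the robot, y to its left, z up, the work surface at z = 0. Lengths are in m, angles in rad, forces in N, time in s.
With the tool pointing down it reaches from about 0.375 to 0.925 m from the base axis. Payload 5.7 kg.
Tool frame: the origin (TCP) lies between the finger pads; the fingertips stand ctrl.tcp_to_tips ahead of it and the grasp point (between the pads) lies 3 mm ahead of it (ctrl.tcp_to_tips is the distance from the TCP to the fingertips, in m); z points along the fingers, y is the line along which they close (so a half turn about z gives the same grasp; the last joint's range is limited). The gripper opens to 85 mm and grips with 20 to 120 N. Pads are 22 mm wide; open, the fingers measure 114 mm over their backs; the gripper's body (76 mm by 85 mm) begins 54 mm behind the grasp point. The pads swing forward as they close: fully open they stand 13 mm farther back than shut.
Start: joints at [1.033, 0.359, 1.51, -0, 1.272, -0.115], TCP at [0.246, 0.547, 0.253] pointing down, gripper open.
Joint ranges: [-2.97, 2.97], [-1.01, 2.36], [0.21, 2.38], [-0.96, 4.11], [0.2, 2.71], [-2.98, 2.98]. Speed limits (rad/s): [2.39, 2.39, 3.14, 3.14, 3.14, 3.14].

## Interface

Orientations are given as a unit quaternion [x, y, z, w].
In Python, from station import ctrl gives the robot as it stands.
- The arm moves only by the tool apply_moves, never from a script. Its argument "series" is a list of rows, each an object with "turn": the turn, a rotation vector about the tool's x, y, z in rad, a list of three; "delta_pos": the shift along the tool's x, y, z in mm, a list of three; "gripper": the opening, from -1 (shut) to 1 (fully open). In form: [{"turn": [rx, ry, rz], "delta_pos": [dx, dy, dz], "gripper": gripper}, ...]. A call has 1 to 10 rows; each row shifts and turns the commanded pose from where the row before left it, along the tool's axes as they then stand; what a row does not reach is not made up. A row lasts 1/10 s, in which the tool goes at most 50 mm and 8.59 degrees, less where a joint would pass 70% of its speed; a pose out of reach is approached as far as the arm can. A call with a gripper value outside its range is refused whole. The fingers move at their own pace and stop on an object; the grip force is fixed at half the most. Time passes only in rows, so rows that do not move let the fingers close. It gives the time, the measured TCP pose, the force, the opening and the grip force at its end, in the units of the state.
- ctrl.get_state(): the state, without advancing time (a new reading comes with each control period).
- ctrl.read_camera(name): name is "side" or "top"; returns (picture, depth): 384x512x3 uint8, red, green, blue; 384x512 float32, m along the optical axis (not along the pixel's ray), 0 where there is no reading.
- ctrl.camera_model(name): a dict with "vertical_fov" (degrees; the focal length in pixels is half the picture's height over the tangent of half this angle, whatever the lens; pixels are square), "cx", "cy" (the principal point, pixels), "distortion" ([k1, k2, p1, p2, k3] as OpenCV has them; the pictures are not rectified), "R" (3x3) and "t" (3): a world point X has camera coordinates R X + t. Camera axes: x right, y down, z forward; pixel columns grow to the right and rows downward; lengths in m; the calibration is good to about 2 mm. A picture is of the moment at which its call begins. camera_model takes no time and is no camera call.
- ctrl.hand_in(): hands the job in; it is judged then, once.
The state is a dict: "time_s": time; "joint_positions": joint angles; "dq": joint speeds; "joint_efforts": joint torques, N m; "ee_pos": TCP position; "eef_rot": TCP orientation; "ft_force": force on the tool from outside, world axes, zero at the start; "ft_torque": the same for the moment, N m; "gripper_width": finger opening in m; "gripper_force": force on a finger pad.
Only numpy, scipy, OpenCV 4.12 (cv2) and the standard library are available. Lean on these libraries where they do the work, as an engineer would, in place of code of your own. Each camera call takes 0.05 s, during which the arm holds its last target. There are 200 camera calls.

## Working session

There is one attempt and no reset: what is moved stays moved. The work goes in short steps, Python scripts to look and compute and a tool call to move; the robot and the scene stay as the last step left them, time stands still between calls to the robot, and variables do not carry over. Pictures are saved under pics/ and viewed, at most 14 in all, crops included, and the job is handed in when it is done.

Besides the shell and the picture viewer there is one more tool, called after "Request:" by a JSON object that holds its "op" and its "data", one argument or row to a line. apply_moves: Moves the arm, as the interface text tells. Its arguments: {"type":"object","properties":{"series":{"type":"array"}},"required":["series"]}

```bash
mkdir -p pics && cat > h.py <<'E'
import numpy as np, cv2
from station import ctrl
from scipy.spatial.transform import Rotation as Rn
def K(n):
    m=ctrl.camera_model(n); f=192/np.tan(np.radians(m["vertical_fov"])/2)
    return np.array([[f,0,m["cx"]],[0,f,m["cy"]],[0,0,1.]]),np.array(m["distortion"],float),np.array(m["R"]),np.array(m["t"])
def cloud(n,d):
    k,D,R,t=K(n); v,u=np.mgrid[0:384,0:512]
    p=cv2.undistortPoints(np.stack([u,v],-1).reshape(-1,1,2).astype(np.float32),k,D,None,None).reshape(384,512,2)
    X=np.dstack([p*d[...,None],d])
    return (X-t)@R   # R^T(X-t)
def shot(n,tag):
    p,d=ctrl.read_camera(n); cv2.imwrite(f"pics/{tag}.png",p[...,::-1]); np.save(f"pics/{tag}.npy",d); return p,d
def proj(n,X):
    k,D,R,t=K(n); return cv2.projectPoints(np.array(X,float).reshape(-1,3),cv2.Rodrigues(R)[0],t,k,D)[0].reshape(-1,2)
E
python3 - <<'E'
from h import *
for n in("top","side"):
    p,d=shot(n,n+"0"); cv2.imwrite(f"pics/{n}0b.png",cv2.resize(p[...,::-1],(800,600)))
    k,D,R,t=K(n); print(n,-R.T@t,R[2],k[0,0])
s=ctrl.get_state(); print(s["time_s"],s["ee_pos"],s["eef_rot"],s["gripper_width"],ctrl.tcp_to_tips)
E
```

```text
top [ 0.34000865 -0.05693314  1.26466332] [ 0.16389234  0.01255259 -0.98639836] 352.98580532905197
side [ 0.15061025 -0.92335063  0.83821197] [ 0.29909351  0.73268118 -0.61132753] 390.8327922278722
0.1 [0.24588042 0.54665323 0.25251818] [ 2.09809003e-01  9.77742008e-01 -8.21134182e-04 -2.71737319e-04] 0.08511716497856503 0.022
```

View pics/top0b.png

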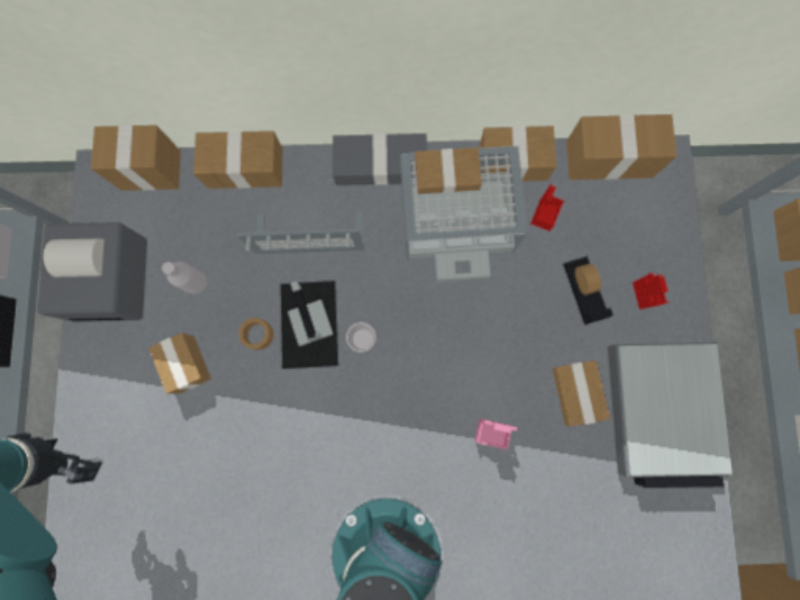

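View pics/side0b.png

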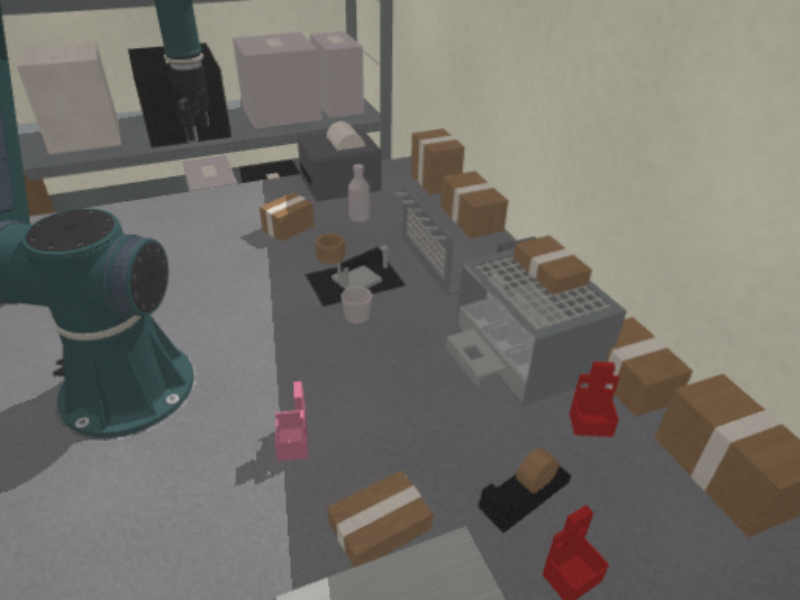

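The top picture shows the rack at about (462,205)/800 with the ledge hole at (463,267). The panel is at (303,240), the hook on the mat at (309,320), and three pockets sit in the tray. Next I'll look closer and measure.

```bash
python3 - <<'E'
from h import *
p=cv2.imread("pics/top0.png")
c=cv2.resize(p[85:245,150:350],None,fx=4,fy=4,interpolation=cv2.INTER_CUBIC)[:600]
cv2.imwrite("pics/top0c.png",c)
d=np.load("pics/top0.npy");C=cloud("top",d); S=cloud("side",np.load("pics/side0.npy"))
A=np.concatenate([C.reshape(-1,3),S.reshape(-1,3)])
# panel points: high between z .1 .. .16
for nm,lo,hi in(("panel/rack",(.4,-.3,.13),(1.0,.35,.17)),):
    for Q,t in((C,"top"),(S,"side")):
        q=Q.reshape(-1,3);m=((q>lo)&(q<hi)).all(1);q=q[m];print(t,len(q))
        for a in np.arange(-.2,.35,.03):
            w=q[abs(q[:,1]-a)<.015]
            if len(w)>3: print(round(a,2),len(w),np.round(np.percentile(w[:,0],[2,50,98]),3),np.round(np.percentile(w[:,2],[2,98]),3))
E
```

```text
top 2298
-0.2 144 [0.659 0.703 0.759] [0.141 0.169]
-0.17 136 [0.659 0.701 0.757] [0.139 0.168]
-0.14 127 [0.657 0.682 0.755] [0.159 0.168]
-0.11 148 [0.655 0.705 0.755] [0.133 0.169]
-0.08 276 [0.656 0.72  0.84 ] [0.144 0.169]
-0.05 203 [0.655 0.768 0.843] [0.147 0.169]
0.04 17 [0.68  0.681 0.686] [0.133 0.154]
0.07 47 [0.65  0.68  0.684] [0.131 0.153]
0.1 55 [0.65  0.679 0.684] [0.13  0.153]
0.13 35 [0.671 0.68  0.685] [0.133 0.154]
0.16 49 [0.65  0.678 0.685] [0.137 0.153]
0.19 46 [0.648 0.678 0.682] [0.132 0.154]
0.22 52 [0.648 0.678 0.683] [0.133 0.154]
0.25 31 [0.676 0.678 0.683] [0.135 0.154]
0.28 52 [0.647 0.677 0.681] [0.131 0.154]
side 2430
-0.2 268 [0.656 0.73  0.847] [0.132 0.169]
-0.17 142 [0.654 0.704 0.771] [0.133 0.168]
-0.14 138 [0.653 0.689 0.753] [0.159 0.169]
-0.11 148 [0.651 0.703 0.752] [0.131 0.168]
-0.08 182 [0.65  0.7   0.753] [0.144 0.167]
-0.05 145 [0.649 0.708 0.772] [0.131 0.166]
0.04 20 [0.674 0.677 0.681] [0.131 0.15 ]
0.07 40 [0.646 0.675 0.681] [0.136 0.151]
0.1 42 [0.645 0.674 0.682] [0.134 0.151]
0.13 26 [0.657 0.675 0.68 ] [0.133 0.152]
0.16 35 [0.644 0.674 0.68 ] [0.132 0.153]
0.19 45 [0.646 0.672 0.681] [0.134 0.152]
0.22 30 [0.648 0.673 0.677] [0.133 0.152]
0.25 26 [0.644 0.672 0.68 ] [0.132 0.153]
0.28 34 [0.645 0.672 0.678] [0.131 0.153]
```

View pics/top0c.png

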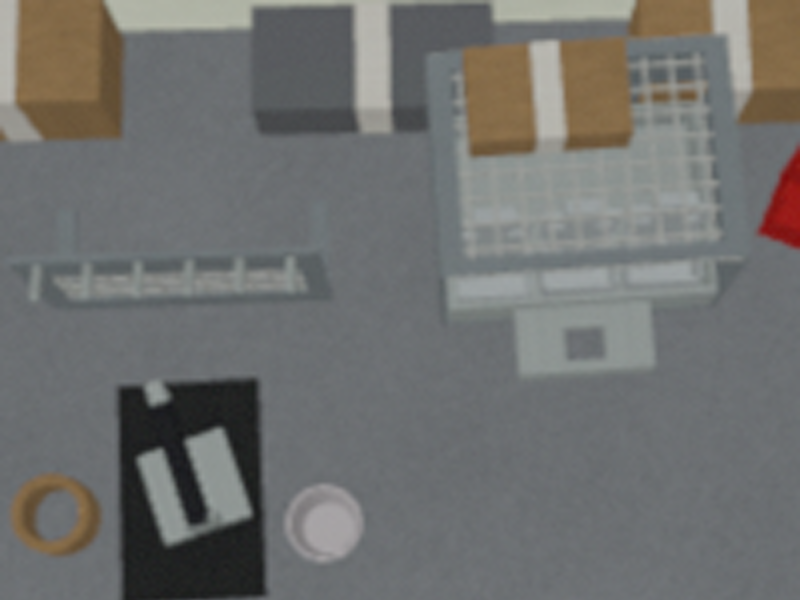

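```bash
python3 - <<'E'
from h import *
def px(n,uv,z):
    k,D,R,t=K(n); q=cv2.undistortPoints(np.array(uv,np.float32).reshape(-1,1,2),k,D).reshape(-1,2)
    r=np.c_[q,np.ones(len(q))]@R; o=-R.T@t; return np.round(o+r*((z-o[2])/r[:,2])[:,None],4)
f=lambda L:[(150+(u+.5)/4-.5,85+(v+.5)/4-.5) for u,v in L]
print("ledge",px("top",f([(515,308),(653,305),(655,370),(520,377),(585,343)]),.042))
print("mat",px("top",f([(118,388),(257,380),(265,595),(123,600)]),.003))
print("panel top",px("top",f([(12,263),(325,252)]),.15))
print("pins tips",px("top",f([(35,299),(83,297),(135,294),(187,293),(239,291),(291,288)]),.1465))
print("bar",px("top",f([(155,390),(205,520)]),.063))
print("rack front top L R",px("top",f([(438,272),(745,258)]),.164))
for n in("top","side"):
    Q=cloud(n,np.load(f"pics/{n}0.npy")).reshape(-1,3)
    def fit(nm,lo,hi):
        q=Q[((Q>lo)&(Q<hi)).all(1)].astype(np.float32)
        r=cv2.minAreaRect(q[:,:2]*1000); print(n,nm,len(q),np.round(np.median(q,0),4),np.round(r[0],1),np.round(r[1],1),round(r[2],1),"zmax",q[:,2].max())
    fit("hookbar",(.4,.06,.052),(.62,.3,.075)); fit("ledge",(.56,-.25,.03),(.645,.0,.05))
    fit("foot",(.4,.1,.009),(.62,.25,.025))
    fit("paneltop",(.66,.02,.143),(.69,.32,.157)); fit("pocktabs",(.66,-.23,.12),(.82,-.02,.15))
    q=Q[((Q>(.663,-.24,.11))&(Q<(.83,-.01,.15))).all(1)]; 
    for a in np.arange(-.24,0,.02):
        w=q[abs(q[:,1]-a)<.01]; print(round(a,2),len(w), np.round(np.percentile(w,[5,50,95],axis=0),3).tolist() if len(w) else "")
E
```

```text
ledge [[ 0.6577 -0.1229  0.042 ]
 [ 0.6577 -0.2455  0.042 ]
 [ 0.5987 -0.2447  0.042 ]
 [ 0.5949 -0.1255  0.042 ]
 [ 0.6244 -0.1839  0.042 ]]
mat [[0.6006 0.2397 0.003 ]
 [0.6054 0.1124 0.003 ]
 [0.4097 0.105  0.003 ]
 [0.4077 0.2318 0.003 ]]
panel top [[0.6767 0.2942 0.15  ]
 [0.6803 0.037  0.15  ]]
pins tips [[0.6468 0.2755 0.1465]
 [0.6476 0.236  0.1465]
 [0.6492 0.1933 0.1465]
 [0.6491 0.1507 0.1465]
 [0.6499 0.108  0.1465]
 [0.6514 0.0654 0.1465]]
bar [[0.5858 0.1932 0.063 ]
 [0.4713 0.1488 0.063 ]]
rack front top L R [[ 0.6572 -0.0552  0.164 ]
 [ 0.6633 -0.3022  0.164 ]]
top hookbar 258 [0.5189 0.169  0.0625] [502.3 142.1] [199.   84.7] 51.2 zmax 0.07084217
top ledge 367 [ 0.6207 -0.1796  0.0427] [ 623.4 -185.1] [ 48.5 120.1] 3.0 zmax 0.049374957
top foot 392 [0.5109 0.1572 0.0139] [502.  169.7] [187.4 123.4] 2.3 zmax 0.024355644
top paneltop 251 [0.6795 0.1584 0.1493] [672.1 169.4] [ 25.5 252.7] 0.8 zmax 0.15643108
top pocktabs 82 [ 0.7141 -0.1169  0.1415] [ 741.7 -122.9] [155.3 137.4] 2.7 zmax 0.1491936
-0.24 3 [[0.723, -0.237, 0.114], [0.724, -0.232, 0.116], [0.725, -0.232, 
[... 1326 characters left out ...]
5], [0.712, -0.195, 0.132], [0.717, -0.193, 0.139]]
-0.18 23 [[0.707, -0.188, 0.12], [0.709, -0.182, 0.139], [0.718, -0.172, 0.143]]
-0.16 8 [[0.707, -0.168, 0.117], [0.708, -0.163, 0.131], [0.712, -0.156, 0.141]]
-0.14 1 [[0.71, -0.134, 0.114], [0.71, -0.134, 0.114], [0.71, -0.134, 0.114]]
-0.12 23 [[0.702, -0.121, 0.115], [0.707, -0.118, 0.131], [0.713, -0.111, 0.143]]
-0.1 15 [[0.7, -0.109, 0.127], [0.703, -0.103, 0.139], [0.706, -0.094, 0.145]]
-0.08 4 [[0.701, -0.089, 0.135], [0.701, -0.088, 0.14], [0.705, -0.086, 0.142]]
-0.06 123 [[0.666, -0.061, 0.111], [0.73, -0.057, 0.126], [0.782, -0.052, 0.139]]
-0.04 1 [[0.757, -0.05, 0.126], [0.757, -0.05, 0.126], [0.757, -0.05, 0.126]]
-0.02 0
```

```bash
cat >> h.py <<'E'
def px(n,uv,z):
    k,D,R,t=K(n); q=cv2.undistortPoints(np.array(uv,np.float32).reshape(-1,1,2),k,D).reshape(-1,2)
    r=np.c_[q,np.ones(len(q))]@R; o=-R.T@t; return np.round(o+r*((z-o[2])/r[:,2])[:,None],4)
E
python3 - <<'E'
from h import *
for n in("top","side"):
    im=cv2.imread(f"pics/{n}0.png").astype(int); Q=cloud(n,np.load(f"pics/{n}0.npy"))
    m=(im.max(2)<60)&((Q>(.4,.08,.045))&(Q<(.62,.26,.075))).all(2); q=Q[m].astype(np.float32); q=q[abs(q[:,2]-.0625)<.008]
    r=cv2.minAreaRect(q[:,:2]*1000); c=q[:,:2].mean(0); w=np.linalg.svd(q[:,:2]-c)[2][0]; print(n,"bar",len(q),c,r,np.degrees(np.arctan2(w[1],w[0])))
    m=(im[...,2]-im[...,1]>50)&(im[...,0]>im[...,1]+20); q=Q[m]; print("pink",np.percentile(q,[3,50,97],axis=0).round(3).tolist())
E
```

```text
top bar 157 [0.52424395 0.17193891] ((521.3638916015625, 170.52685546875), (108.63823699951172, 19.9368953704834), 18.551494598388672) -162.57275
pink [[0.228, -0.269, 0.001], [0.253, -0.237, 0.008], [0.281, -0.204, 0.133]]
side bar 123 [0.5181597 0.1671319] ((518.7896728515625, 167.9800567626953), (114.58116912841797, 18.363550186157227), 17.317174911499023) -162.25931
pink [[0.24, -0.271, 0.041], [0.267, -0.247, 0.13], [0.275, -0.214, 0.132]]
```

```bash
cat >> h.py <<'E'
def plan(P,ang,now=None):
    "target TCP, closing-axis (tool y) world angle in deg, tool down -> turn then shifts (mm) in final frame"
    s=ctrl.get_state(); p=np.array(s["ee_pos"]) if now is None else np.array(now); R=Rn.from_quat(s["eef_rot"])
    a=np.radians(ang); y=np.array([np.cos(a),np.sin(a),0]); z=np.array([0,0,-1.]); x=np.cross(y,z)
    T=Rn.from_matrix(np.c_[x,y,z]); 
    print("t",round(s["time_s"],1),"at",np.round(s["ee_pos"],4),"yang",np.degrees(np.arctan2(*R.as_matrix()[[1,0],1])).round(2),"tilt",np.round(R.as_matrix()[:,2],4),"F",np.round(s["ft_force"],1),"w",round(s["gripper_width"],4),"q",np.round(s["joint_positions"],2))
    print(" turn",np.round((R.inv()*T).as_rotvec(),4)); 
    for w in np.atleast_2d(P):
        print(" shift",np.round(T.inv().apply(w-p)*1000,1)); p=w
E
python3 - <<'E'
from h import *
plan([[.52,.169,.20],[.52,.169,.056]],108)
E
```

```text
t 0.1 at [0.2459 0.5467 0.2525] yang 65.78 tilt [-9.0e-04 -1.5e-03 -1.0e+00] F [ 0.7 -0.4  0.1] w 0.0851 q [ 1.03  0.36  1.51 -0.    1.27 -0.12]
 turn [-0.0016 -0.0008 -0.7369]
 shift [-144.  -443.9   52.5]
 shift [  0.   0. 144.]
```

Request:
{"op": "apply_moves", "data": {
  "series": [
    {"turn": [0, 0, -0.1474], "delta_pos": [0, 0, 0], "gripper": 0.2},
    {"turn": [0, 0, -0.1474], "delta_pos": [0, 0, 0], "gripper": 0.2},
    {"turn": [0, 0, -0.1474], "delta_pos": [0, 0, 0], "gripper": 0.2},
    {"turn": [0, 0, -0.1474], "delta_pos": [0, 0, 0], "gripper": 0.2},
    {"turn": [0, 0, -0.1474], "delta_pos": [0, 0, 0], "gripper": 0.2},
    {"turn": [0, 0, 0], "delta_pos": [-14, -44, 5], "gripper": 0.2},
    {"turn": [0, 0, 0], "delta_pos": [-14, -44, 5], "gripper": 0.2},
    {"turn": [0, 0, 0], "delta_pos": [-14, -44, 5], "gripper": 0.2},
    {"turn": [0, 0, 0], "delta_pos": [-14, -44, 5], "gripper": 0.2},
    {"turn": [0, 0, 0], "delta_pos": [-14, -44, 5], "gripper": 0.2}
  ]
}}

```text
time_s: 1.1
ee_pos: [0.3812, 0.3579, 0.2278]
eef_rot: [-0.157, 0.988, -0.0, -0.0]
ft_force: [0.6, 0.3, 0.2]
gripper_width: 0.0512
gripper_force: 0.0
```

Request:
{"op": "apply_moves", "data": {
  "series": [
    {"turn": [0, 0, 0], "delta_pos": [-15, -45, 5], "gripper": 0.2},
    {"turn": [0, 0, 0], "delta_pos": [-15, -45, 5], "gripper": 0.2},
    {"turn": [0, 0, 0], "delta_pos": [-15, -45, 5], "gripper": 0.2},
    {"turn": [0, 0, 0], "delta_pos": [-15, -45, 5], "gripper": 0.2},
    {"turn": [0, 0, 0], "delta_pos": [-14, -44, 5], "gripper": 0.2},
    {"turn": [0, 0, 0], "delta_pos": [0, 0, 0], "gripper": 0.2},
    {"turn": [0, 0, 0], "delta_pos": [0, 0, 0], "gripper": 0.2}
  ]
}}

```text
time_s: 1.8
ee_pos: [0.5203, 0.1685, 0.2027]
eef_rot: [-0.155, 0.988, 0.0, -0.001]
ft_force: [-0.2, -0.4, 0.9]
gripper_width: 0.0514
gripper_force: 0.0
```

```bash
python3 - <<'E'
from h import *
plan([[.52,.169,.056]],108)
E
```

```text
t 1.8 at [0.5203 0.1685 0.2027] yang 107.84 tilt [-0.0016  0.     -1.    ] F [-0.2 -0.4  0.9] w 0.0514 q [ 0.19  0.34  1.69  0.    1.12 -1.7 ]
 turn [ 0.0005 -0.0015 -0.0027]
 shift [1.000e-01 6.000e-01 1.467e+02]
```

Request:
{"op": "apply_moves", "data": {
  "series": [
    {"turn": [0, 0, 0], "delta_pos": [0, 0, 40], "gripper": 0.2},
    {"turn": [0, 0, 0], "delta_pos": [0, 0, 40], "gripper": 0.2},
    {"turn": [0, 0, 0], "delta_pos": [0, 0, 40], "gripper": 0.2},
    {"turn": [0, 0, 0], "delta_pos": [0, 0.5, 26], "gripper": 0.2},
    {"turn": [0, 0, 0], "delta_pos": [0, 0, 0], "gripper": 0.2},
    {"turn": [0, 0, 0], "delta_pos": [0, 0, 0], "gripper": -1},
    {"turn": [0, 0, 0], "delta_pos": [0, 0, 0], "gripper": -1},
    {"turn": [0, 0, 0], "delta_pos": [0, 0, 0], "gripper": -1},
    {"turn": [0, 0, 0], "delta_pos": [0, 0, 0], "gripper": -1}
  ]
}}

```text
time_s: 2.7
ee_pos: [0.5215, 0.1706, 0.0592]
eef_rot: [-0.156, 0.988, 0.0, 0.002]
ft_force: [-2.1, 2.6, 8.3]
gripper_width: 0.019
gripper_force: 60.4
```

```bash
python3 - <<'E'
from h import *
# hook x axis = closing angle-90; target grip for pin over hole center: pin is 72mm ahead of grip
a=np.radians(2.0); ex=np.array([np.cos(a),np.sin(a),0])
h=np.array([.6195,-.184,0]); g=h-.072*ex
print(g)
plan([[.52,.169,.20],[g[0],g[1],.20],[g[0],g[1],.068]],92)
p,d=shot("top","top1"); cv2.imwrite("pics/top1c.png",cv2.resize(p[85:245,150:350,::-1],None,fx=3,fy=3,interpolation=cv2.INTER_CUBIC))
E
```

```text
[ 0.54754386 -0.18651276  0.        ]
t 2.7 at [0.5215 0.1706 0.0592] yang 108.0 tilt [ 0.0033  0.0012 -1.    ] F [-2.1  2.6  8.3] w 0.019 q [ 0.19  0.53  1.81  0.    0.8  -1.7 ]
 turn [0.0006 0.0035 0.2792]
 shift [   1.5   -1.5 -140.8]
 shift [ -15.1 -356.3    0. ]
 shift [  0.   0. 132.]
```

View pics/top1c.png

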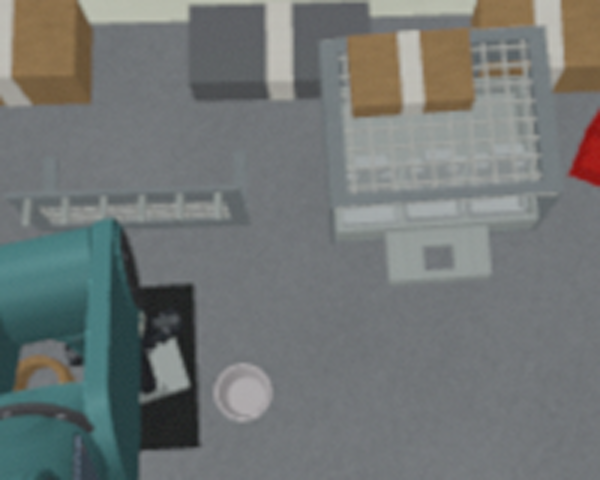

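Request:
{"op": "apply_moves", "data": {
  "series": [
    {"turn": [0, 0, 0], "delta_pos": [0, 0, -20], "gripper": -1},
    {"turn": [0, 0, 0], "delta_pos": [0, 0, -40], "gripper": -1},
    {"turn": [0, 0, 0], "delta_pos": [0, 0, -40], "gripper": -1},
    {"turn": [0, 0, 0], "delta_pos": [0, 0, -40], "gripper": -1},
    {"turn": [0, 0, 0.14], "delta_pos": [0, 0, 0], "gripper": -1},
    {"turn": [0, 0, 0.139], "delta_pos": [0, 0, 0], "gripper": -1},
    {"turn": [0, 0, 0], "delta_pos": [-2, -40, 0], "gripper": -1},
    {"turn": [0, 0, 0], "delta_pos": [-2, -45, 0], "gripper": -1},
    {"turn": [0, 0, 0], "delta_pos": [-2, -45, 0], "gripper": -1},
    {"turn": [0, 0, 0], "delta_pos": [-2, -45, 0], "gripper": -1}
  ]
}}

```text
time_s: 3.75
ee_pos: [0.534, -0.0063, 0.1979]
eef_rot: [-0.018, 1.0, -0.0, 0.0]
ft_force: [0.9, -0.2, -2.7]
gripper_width: 0.0194
gripper_force: 59.7
```

Request:
{"op": "apply_moves", "data": {
  "series": [
    {"turn": [0, 0, 0], "delta_pos": [-2, -45, 0], "gripper": -1},
    {"turn": [0, 0, 0], "delta_pos": [-2, -45, 0], "gripper": -1},
    {"turn": [0, 0, 0], "delta_pos": [-2, -45, 0], "gripper": -1},
    {"turn": [0, 0, 0], "delta_pos": [-1, -46, 0], "gripper": -1},
    {"turn": [0, 0, 0], "delta_pos": [0, 0, 0], "gripper": -1},
    {"turn": [0, 0, 0], "delta_pos": [0, 0, 0], "gripper": -1}
  ]
}}

```text
time_s: 4.35
ee_pos: [0.5473, -0.1866, 0.1975]
eef_rot: [-0.016, 1.0, 0.0, -0.0]
ft_force: [-1.0, 0.6, -3.3]
gripper_width: 0.019
gripper_force: 60.1
```

```bash
python3 - <<'E'
from h import *
plan([[.5475,-.1865,.20],[.5475,-.1865,.070]],92)
for n in("top","side"):
    p,d=shot(n,n+"2")
    c=p[100:235,225:405] if n=="top" else p[130:280,250:430]
    cv2.imwrite(f"pics/{n}2c.png",cv2.resize(c[...,::-1],None,fx=4,fy=4,interpolation=cv2.INTER_CUBIC))
E
```

```text
t 4.3 at [ 0.5473 -0.1866  0.1975] yang 91.85 tilt [-1.e-04  1.e-04 -1.e+00] F [-1.   0.6 -3.3] w 0.019 q [-0.45  0.38  1.62  0.    1.13 -2.05]
 turn [ 0.0001 -0.0001 -0.0025]
 shift [-0.2  0.  -2.5]
 shift [  0.   0. 130.]
```

View pics/side2c.png

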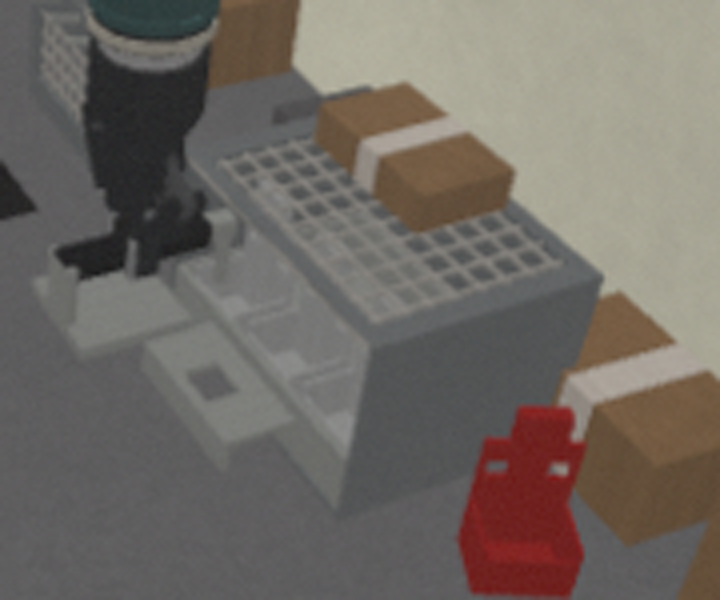

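```bash
python3 - <<'E'
from h import *
f=lambda u,v:(250+(u+.5)/4-.5,130+(v+.5)/4-.5)
print("side hole",px("side",[f(212,382)],.042),"ledge corners",px("side",[f(145,350),f(205,325),f(292,405),f(228,445)],.042))
print("pin proj side",(proj("side",[[.619,-.184,.2015],[.619,-.184,.15],[.619,-.184,.1415]])-[250,130])*4)
E
```

```text
side hole [[ 0.6214 -0.1844  0.042 ]] ledge corners [[ 0.5902 -0.1342  0.042 ]
 [ 0.6467 -0.1244  0.042 ]
 [ 0.6649 -0.2274  0.042 ]
 [ 0.6013 -0.2472  0.042 ]]
pin proj side [[228.83979029 209.50743611]
 [221.48179006 268.17178581]
 [220.30912818 277.53351778]]
```

View pics/top2c.png

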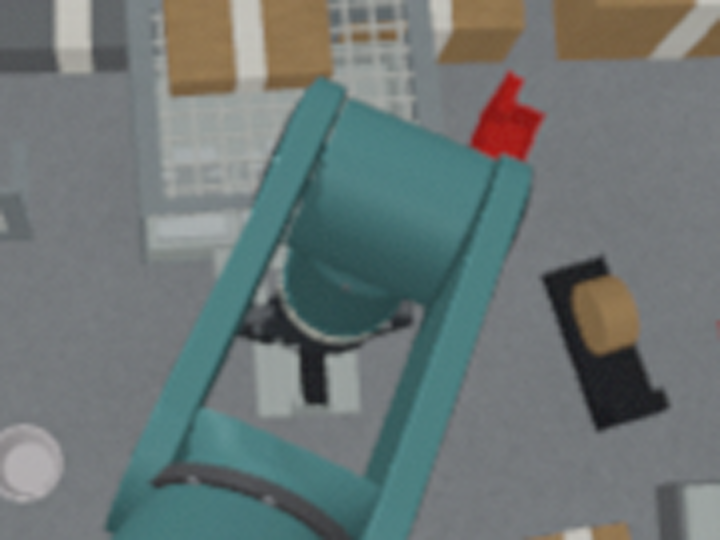

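Request:
{"op": "apply_moves", "data": {
  "series": [
    {"turn": [0, 0, 0], "delta_pos": [-2, 0, 40], "gripper": -1},
    {"turn": [0, 0, 0], "delta_pos": [0, 0, 40], "gripper": -1},
    {"turn": [0, 0, 0], "delta_pos": [0, 0, 15], "gripper": -1},
    {"turn": [0, 0, 0], "delta_pos": [0, 0, 0], "gripper": -1}
  ]
}}

```text
time_s: 4.85
ee_pos: [0.5474, -0.1827, 0.0998]
eef_rot: [-0.019, 1.0, 0.001, -0.003]
ft_force: [-0.5, 0.3, -3.0]
gripper_width: 0.019
gripper_force: 60.0
```

Request:
{"op": "apply_moves", "data": {
  "series": [
    {"turn": [0, 0, 0], "delta_pos": [0, 0, 20], "gripper": -1},
    {"turn": [0, 0, 0], "delta_pos": [0, 0, 16.5], "gripper": -1},
    {"turn": [0, 0, 0], "delta_pos": [0, 0, 0], "gripper": -1},
    {"turn": [0, 0, 0], "delta_pos": [0, 0, 0], "gripper": -1}
  ]
}}

```text
time_s: 5.25
ee_pos: [0.5504, -0.1849, 0.067]
eef_rot: [-0.018, 1.0, -0.0, 0.0]
ft_force: [0.8, -0.1, -3.6]
gripper_width: 0.0189
gripper_force: 60.0
```

Request:
{"op": "apply_moves", "data": {
  "series": [
    {"turn": [0, 0, 0], "delta_pos": [8, 0, 0], "gripper": -1},
    {"turn": [0, 0, 0], "delta_pos": [10, 0, 0], "gripper": -1},
    {"turn": [0, 0, 0], "delta_pos": [10, 0, 0], "gripper": -1},
    {"turn": [0, 0, 0], "delta_pos": [12, 0, 0], "gripper": -1},
    {"turn": [0, 0, 0], "delta_pos": [12, 0, 0], "gripper": -1},
    {"turn": [0, 0, 0], "delta_pos": [12, 0, 0], "gripper": -1},
    {"turn": [0, 0, 0], "delta_pos": [12, 0, 0], "gripper": -1}
  ]
}}

```text
time_s: 5.95
ee_pos: [0.4728, -0.1884, 0.066]
eef_rot: [-0.017, 1.0, -0.0, 0.0]
ft_force: [3.4, -1.9, -2.4]
gripper_width: 0.0188
gripper_force: 60.4
```

Request:
{"op": "apply_moves", "data": {
  "series": [
    {"turn": [0, 0, 0], "delta_pos": [12, 0, 0], "gripper": -1},
    {"turn": [0, 0, 0], "delta_pos": [12, 0, 0], "gripper": -1},
    {"turn": [0, 0, 0], "delta_pos": [12, 0, 0], "gripper": -1},
    {"turn": [0, 0, 0], "delta_pos": [12, 0, 0], "gripper": -1},
    {"turn": [0, 0, 0], "delta_pos": [12, 0, 0], "gripper": -1},
    {"turn": [0, 0, 0], "delta_pos": [0, 0, 0], "gripper": -1}
  ]
}}

```text
time_s: 6.55
ee_pos: [0.4099, -0.1885, 0.0652]
eef_rot: [-0.017, 1.0, 0.002, -0.003]
ft_force: [-0.3, -0.1, -2.8]
gripper_width: 0.0189
gripper_force: 60.2
```

Request:
{"op": "apply_moves", "data": {
  "series": [
    {"turn": [0, 0, 0], "delta_pos": [8, 0, 0], "gripper": -1},
    {"turn": [0, 0, 0], "delta_pos": [6, 0, 0], "gripper": -1},
    {"turn": [0, 0, 0], "delta_pos": [4, 0, 0], "gripper": -1},
    {"turn": [0, 0, 0], "delta_pos": [3, 0, 0], "gripper": -1},
    {"turn": [0, 0, 0], "delta_pos": [0, 0, 0], "gripper": -1}
  ]
}}

```text
time_s: 7.05
ee_pos: [0.392, -0.1906, 0.0657]
eef_rot: [-0.018, 1.0, 0.0, -0.001]
ft_force: [-0.1, 0.2, -2.5]
gripper_width: 0.0188
gripper_force: 60.2
```

Request:
{"op": "apply_moves", "data": {
  "series": [
    {"turn": [0, 0, 0], "delta_pos": [4, 0, 0], "gripper": -1},
    {"turn": [0, 0, 0], "delta_pos": [4, 0, 0], "gripper": -1},
    {"turn": [0, 0, 0], "delta_pos": [0, 0, 0], "gripper": -1},
    {"turn": [0, 0, 0], "delta_pos": [0, 0, 0], "gripper": -1}
  ]
}}

```text
time_s: 7.45
ee_pos: [0.3902, -0.1928, 0.0668]
eef_rot: [-0.017, 1.0, -0.002, 0.005]
ft_force: [16.6, 5.9, -5.8]
gripper_width: 0.019
gripper_force: 60.5
```

```bash
python3 - <<'E'
from h import *
plan([.392,-.19,.066],92)
for n in("top","side"):
    p,d=shot(n,n+"3"); Q=cloud(n,d).reshape(-1,3)
    # rack fixed; ledge
    def fit(nm,lo,hi):
        q=Q[((Q>lo)&(Q<hi)).all(1)].astype(np.float32)
        if len(q)>5: r=cv2.minAreaRect(q[:,:2]*1000); print(n,nm,len(q),np.round(np.median(q,0),4),np.round(r[0],1),np.round(r[1],1),round(r[2],1))
    fit("tabs",(.5,-.32,.125),(.62,-.05,.155)); fit("ledge",(.43,-.26,.036),(.5,-.11,.047))
c=p[130:280,250:430]; cv2.imwrite("pics/side3c.png",cv2.resize(c[...,::-1],None,fx=4,fy=4,interpolation=cv2.INTER_CUBIC))
E
```

```text
t 7.5 at [ 0.3902 -0.1928  0.0668] yang 91.95 tilt [ 0.0097 -0.0035 -0.9999] F [16.6  5.9 -5.8] w 0.019 q [-0.62  0.41  2.06  0.    0.66 -2.23]
 turn [-0.0039  0.0096 -0.0008]
 shift [-1.9  2.8  0.8]
top tabs 155 [ 0.5667 -0.1856  0.1419] [ 566.8 -187.2] [ 14.2 185.7] 3.4
top ledge 194 [ 0.477  -0.1544  0.0429] [ 473.9 -190.5] [ 49.7 118.6] 0.4
side tabs 244 [ 0.5619 -0.195   0.1401] [ 563.2 -185. ] [ 15.4 187.6] 3.9
side ledge 471 [ 0.476  -0.2077  0.0424] [ 473.5 -190.8] [ 56.7 122.9] 3.0
```

View pics/side3c.png

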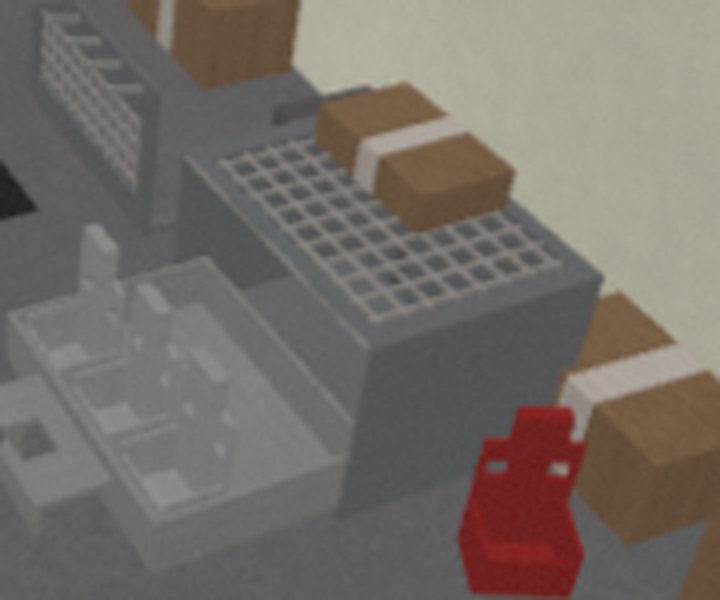

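Request:
{"op": "apply_moves", "data": {
  "series": [
    {"turn": [0, 0, 0], "delta_pos": [-8, 0, 0], "gripper": -1},
    {"turn": [0, 0, 0], "delta_pos": [-2, 0, 0], "gripper": -1},
    {"turn": [0, 0, 0], "delta_pos": [0, 0, -20], "gripper": -1},
    {"turn": [0, 0, 0], "delta_pos": [0, 0, -30], "gripper": -1},
    {"turn": [0, 0, 0], "delta_pos": [0, 0, -35], "gripper": -1},
    {"turn": [0, 0, 0], "delta_pos": [0, 0, -35], "gripper": -1},
    {"turn": [0, 0, 0], "delta_pos": [0, 0, 0], "gripper": -1}
  ]
}}

```text
time_s: 8.25
ee_pos: [0.3963, -0.1921, 0.1893]
eef_rot: [-0.018, 1.0, -0.002, 0.002]
ft_force: [0.9, -0.9, -3.3]
gripper_width: 0.0193
gripper_force: 61.1
```

```bash
python3 - <<'E'
from h import *
plan([[.50,.172,.19],[.50,.172,.06]],92)
E
```

```text
t 8.2 at [ 0.3963 -0.1921  0.1893] yang 92.03 tilt [ 0.0049 -0.0042 -1.    ] F [ 0.9 -0.9 -3.3] w 0.0193 q [-0.61  0.2   1.92 -0.    1.01 -2.21]
 turn [-0.0044  0.0048  0.0005]
 shift [-116.4  360.3   -0.7]
 shift [  0.   0. 130.]
```

Request:
{"op": "apply_moves", "data": {
  "series": [
    {"turn": [0, 0, 0], "delta_pos": [-13, 40, 0], "gripper": -1},
    {"turn": [0, 0, 0], "delta_pos": [-13, 40, 0], "gripper": -1},
    {"turn": [0, 0, 0], "delta_pos": [-13, 40, 0], "gripper": -1},
    {"turn": [0, 0, 0], "delta_pos": [-13, 40, 0], "gripper": -1},
    {"turn": [0, 0, 0], "delta_pos": [-13, 40, 0], "gripper": -1},
    {"turn": [0, 0, 0], "delta_pos": [-13, 40, 0], "gripper": -1},
    {"turn": [0, 0, 0], "delta_pos": [-13, 40, 0], "gripper": -1},
    {"turn": [0, 0, 0], "delta_pos": [-13, 40, 0], "gripper": -1},
    {"turn": [-0.004, 0.005, 0], "delta_pos": [-12, 40, 0], "gripper": -1},
    {"turn": [0, 0, 0], "delta_pos": [0, 0, 0], "gripper": -1}
  ]
}}

```text
time_s: 9.25
ee_pos: [0.4985, 0.177, 0.1842]
eef_rot: [-0.019, 1.0, 0.003, -0.003]
ft_force: [-0.5, 0.5, -2.2]
gripper_width: 0.0189
gripper_force: 61.3
```

Request:
{"op": "apply_moves", "data": {
  "series": [
    {"turn": [0, 0, 0], "delta_pos": [0, 0, 40], "gripper": -1},
    {"turn": [0, 0, 0], "delta_pos": [0, 0, 40], "gripper": -1},
    {"turn": [0, 0, 0], "delta_pos": [0, 0, 30], "gripper": -1},
    {"turn": [0, 0, 0], "delta_pos": [0, 0, 10], "gripper": -1},
    {"turn": [0, 0, 0], "delta_pos": [0, 0, 4], "gripper": -1},
    {"turn": [0, 0, 0], "delta_pos": [0, 0, 4], "gripper": -1},
    {"turn": [0, 0, 0], "delta_pos": [0, 0, 0], "gripper": -1}
  ]
}}

```text
time_s: 9.95
ee_pos: [0.4977, 0.1733, 0.0595]
eef_rot: [-0.018, 1.0, 0.002, -0.002]
ft_force: [-0.5, 1.2, -0.3]
gripper_width: 0.0193
gripper_force: 61.6
```

Request:
{"op": "apply_moves", "data": {
  "series": [
    {"turn": [0, 0, 0], "delta_pos": [0, 0, 0], "gripper": -0.3},
    {"turn": [0, 0, 0], "delta_pos": [0, 0, 0], "gripper": 0},
    {"turn": [0, 0, 0], "delta_pos": [0, 0, 0], "gripper": 0},
    {"turn": [0, 0, 0], "delta_pos": [0, 0, -30], "gripper": 0},
    {"turn": [0, 0, 0], "delta_pos": [0, 0, -40], "gripper": 0},
    {"turn": [0, 0, 0], "delta_pos": [0, 0, -45], "gripper": 0},
    {"turn": [0, 0, 0], "delta_pos": [0, 0, -45], "gripper": 0}
  ]
}}

```text
time_s: 10.65
ee_pos: [0.498, 0.1729, 0.2195]
eef_rot: [-0.018, 1.0, 0.002, -0.003]
ft_force: [0.3, 0.4, -0.6]
gripper_width: 0.0425
gripper_force: 0.0
```

```bash
python3 - <<'E'
from h import *
plan([.5,-.1,.22],0)
for n in("top","side"):
    Q=cloud(n,np.load(f"pics/{n}3.npy")).reshape(-1,3)
    for y in(-.11,-.186,-.262):
        q=Q[((Q>(.53,y-.035,.118))&(Q<(.6,y+.035,.152))).all(1)].astype(np.float32)
        r=cv2.minAreaRect(q[:,:2]*1000); w=np.linalg.svd(q[:,:2]-q[:,:2].mean(0))[2][0]
        t=q[q[:,2]>.138]; fr=np.percentile(q[:,0],5)
        print(n,y,len(q),len(t),"c",np.round(r[0],1),np.round(r[1],1),round(r[2],1),"mean",np.round(t.mean(0),4),"ang",np.degrees(np.arctan(w[0]/w[1])).round(1),"y range",np.percentile(q[:,1],[2,98]).round(4))
im=[cv2.imread("pics/top3.png")[95:170,140:260],cv2.imread("pics/side3.png")[110:190,245:295]]
cv2.imwrite("pics/p3.png",np.hstack([cv2.resize(i,None,fx=600/i.shape[0]*.75,fy=600/i.shape[0]*.75,interpolation=cv2.INTER_CUBIC)[:450] for i in im])[:, :800] if 0 else cv2.resize(im[0],None,fx=6,fy=6,interpolation=cv2.INTER_CUBIC))
E
```

```text
t 10.7 at [0.498  0.1729 0.2195] yang 92.02 tilt [-0.0053  0.0037 -1.    ] F [ 0.3  0.4 -0.6] w 0.0425 q [ 0.2   0.29  1.71  0.01  1.15 -1.41]
 turn [-1.200e-03 -7.100e-03  1.606e+00]
 shift [-272.9    2.    -0.5]
top -0.11 56 43 c [ 562.  -103.5] [13.2 49. ] 1.5 mean [ 0.5621 -0.111   0.1424] ang 0.7 y range [-0.1273 -0.0948]
top -0.186 55 40 c [ 567.3 -187. ] [34.6 11.1] 90.0 mean [ 0.5675 -0.1863  0.1426] ang 2.3 y range [-0.2022 -0.1698]
top -0.262 57 37 c [ 571.9 -262. ] [12.4 35.9] 1.8 mean [ 0.5721 -0.262   0.143 ] ang 0.4 y range [-0.2791 -0.2453]
side -0.11 88 40 c [ 557.5 -109.8] [14.1 37.8] 2.4 mean [ 0.5572 -0.1116  0.1418] ang -6.3 y range [-0.1283 -0.0918]
side -0.186 100 48 c [ 564.2 -185.4] [14.  38.6] 1.0 mean [ 0.5635 -0.1875  0.1419] ang -6.0 y range [-0.2042 -0.1697]
side -0.262 112 53 c [ 567.6 -261.1] [13.6 35.4] 1.7 mean [ 0.567  -0.2622  0.1422] ang -8.6 y range [-0.2787 -0.2443]
```

View pics/p3.png

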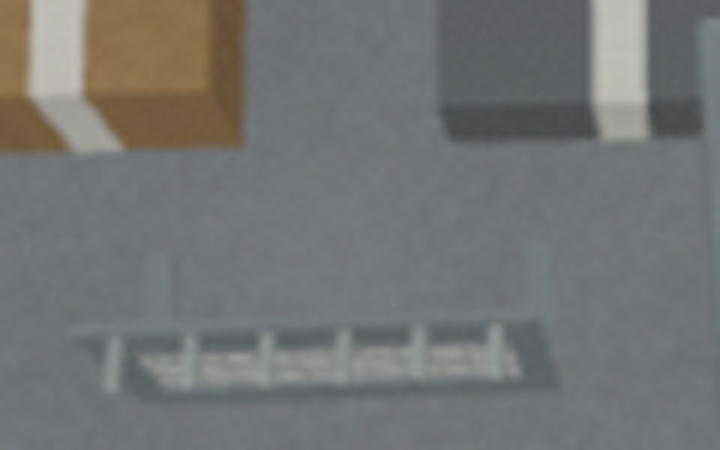

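```bash
python3 - <<'E'
from h import *
f=lambda L:[(140+(u+.5)/6-.5,95+(v+.5)/6-.5) for u,v in L]
print(px("top",f([(111,390),(187,388),(263,385),(341,384),(418,380),(497,378)]),.1465)[:,:2].tolist())
p=cv2.imread("pics/side3.png")[108:188,245:295]
cv2.imwrite("pics/s3p.png",cv2.resize(p,None,fx=7.4,fy=7.4,interpolation=cv2.INTER_CUBIC))
plan([.56,-.111,.23],2)
E
```

```text
[[0.6461, 0.2764], [0.6463, 0.2348], [0.6471, 0.1932], [0.6467, 0.1505], [0.648, 0.1084], [0.6482, 0.0653]]
t 10.7 at [0.498  0.1729 0.2195] yang 92.02 tilt [-0.0053  0.0037 -1.    ] F [ 0.3  0.4 -0.6] w 0.0425 q [ 0.2   0.29  1.71  0.01  1.15 -1.41]
 turn [-1.0000e-03 -7.1000e-03  1.5711e+00]
 shift [-285.9   52.1  -10.5]
```

View pics/s3p.png

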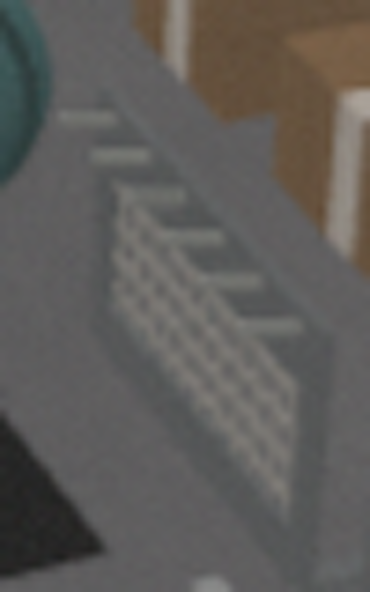

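```bash
python3 - <<'E'
from h import *
f=lambda L:[(245+(u+.5)/7.4-.5,108+(v+.5)/7.4-.5) for u,v in L]
T=f([(60,117),(93,155),(127,193),(163,236),(198,280),(237,324)])
print(px("side",T,.1465)[:,:2].tolist())
print(px("side",f([(116,118),(150,156),(185,196),(222,238),(262,282),(302,326)]),.140)[:,:2].tolist())
E
```

```text
[[0.6444, 0.2778], [0.645, 0.2359], [0.6461, 0.1956], [0.6461, 0.1523], [0.6454, 0.1103], [0.6464, 0.0695]]
[[0.6752, 0.2782], [0.6757, 0.236], [0.6759, 0.1936], [0.6763, 0.1509], [0.6771, 0.108], [0.6779, 0.067]]
```

Request:
{"op": "apply_moves", "data": {
  "series": [
    {"turn": [0, 0, 0.145], "delta_pos": [0, 0, 0], "gripper": 0},
    {"turn": [0, 0, 0.145], "delta_pos": [0, 0, 0], "gripper": 0},
    {"turn": [0, 0, 0.145], "delta_pos": [0, 0, 0], "gripper": 0},
    {"turn": [0, 0, 0.145], "delta_pos": [0, 0, 0], "gripper": 0},
    {"turn": [0, 0, 0.145], "delta_pos": [0, 0, 0], "gripper": 0},
    {"turn": [0, 0, 0.145], "delta_pos": [0, 0, 0], "gripper": 0},
    {"turn": [0, 0, 0.145], "delta_pos": [0, 0, 0], "gripper": 0},
    {"turn": [0, 0, 0.145], "delta_pos": [0, 0, 0], "gripper": 0},
    {"turn": [0, 0, 0.145], "delta_pos": [0, 0, 0], "gripper": 0},
    {"turn": [0, 0, 0.145], "delta_pos": [0, 0, 0], "gripper": 0}
  ]
}}

```text
time_s: 11.65
ee_pos: [0.4983, 0.1729, 0.218]
eef_rot: [0.652, 0.758, -0.0, -0.003]
ft_force: [-0.0, -0.0, -0.2]
gripper_width: 0.0426
gripper_force: 0.0
```

Request:
{"op": "apply_moves", "data": {
  "series": [
    {"turn": [0, 0, 0.121], "delta_pos": [0, 0, 0], "gripper": 0},
    {"turn": [0, 0, 0], "delta_pos": [-41, 7, -1], "gripper": 0},
    {"turn": [0, 0, 0], "delta_pos": [-41, 7, -1], "gripper": 0},
    {"turn": [0, 0, 0], "delta_pos": [-41, 7, -1], "gripper": 0},
    {"turn": [0, 0, 0], "delta_pos": [-41, 7, -1], "gripper": 0},
    {"turn": [0, 0, 0], "delta_pos": [-41, 7, -1], "gripper": 0},
    {"turn": [0, 0, 0], "delta_pos": [-41, 7, -1], "gripper": 0},
    {"turn": [0, 0, 0], "delta_pos": [-40, 9, -1], "gripper": 0},
    {"turn": [0, 0, 0], "delta_pos": [0, 0, 0], "gripper": 0},
    {"turn": [0, 0, 0], "delta_pos": [0, 0, 0], "gripper": 0}
  ]
}}

```text
time_s: 12.65
ee_pos: [0.5593, -0.1119, 0.2234]
eef_rot: [0.695, 0.719, -0.0, -0.003]
ft_force: [-0.1, 0.2, 0.3]
gripper_width: 0.0425
gripper_force: 0.0
```

```bash
python3 - <<'E'
from h import *
plan([[.56,-.111,.23],[.56,-.111,.133]],2)
E
```

```text
t 12.7 at [ 0.5593 -0.1119  0.2234] yang 1.88 tilt [-0.0052  0.0041 -1.    ] F [-0.1  0.2  0.3] w 0.0425 q [-0.32  0.35  1.61  0.    1.19 -0.35]
 turn [-0.0051 -0.0043 -0.0021]
 shift [ 0.9  0.8 -6.6]
 shift [ 0.  0. 97.]
```

Request:
{"op": "apply_moves", "data": {
  "series": [
    {"turn": [-0.005, -0.004, 0], "delta_pos": [1, 1, 40], "gripper": 0},
    {"turn": [0, 0, 0], "delta_pos": [0, 0, 30], "gripper": 0},
    {"turn": [0, 0, 0], "delta_pos": [0, 0, 20], "gripper": 0},
    {"turn": [0, 0, 0], "delta_pos": [0, 0, 0], "gripper": 0},
    {"turn": [0, 0, 0], "delta_pos": [0, 0, 0], "gripper": -0.5},
    {"turn": [0, 0, 0], "delta_pos": [0, 0, 0], "gripper": -1},
    {"turn": [0, 0, 0], "delta_pos": [0, 0, 0], "gripper": -1},
    {"turn": [0, 0, 0], "delta_pos": [0, 0, 0], "gripper": -1}
  ]
}}

```text
time_s: 13.45
ee_pos: [0.5609, -0.1098, 0.135]
eef_rot: [0.695, 0.719, 0.001, 0.001]
ft_force: [-1.0, 2.4, 7.1]
gripper_width: 0.0111
gripper_force: 59.8
```

Request:
{"op": "apply_moves", "data": {
  "series": [
    {"turn": [0, 0, 0], "delta_pos": [0, 0, -15], "gripper": -1},
    {"turn": [0, 0, 0], "delta_pos": [0, 0, -30], "gripper": -1},
    {"turn": [0, 0, 0], "delta_pos": [0, 0, -30], "gripper": -1},
    {"turn": [0, 0, 0], "delta_pos": [0, 0, -25], "gripper": -1},
    {"turn": [0, 0, 0], "delta_pos": [0, 0, 0], "gripper": -1}
  ]
}}

```text
time_s: 13.95
ee_pos: [0.5624, -0.1108, 0.2374]
eef_rot: [0.695, 0.719, 0.002, 0.004]
ft_force: [1.5, -0.2, -2.2]
gripper_width: 0.011
gripper_force: 58.7
```

```bash
python3 - <<'E'
from h import *
plan([[.56,.2563,.235],[.63,.2563,.235]],0.7)
for n in("side","top"):
    p,d=shot(n,n+"4"); Q=cloud(n,d).reshape(-1,3)
    # bottom/box of the pocket: points with z .1-.2 around
    q=Q[((Q>(.48,-.16,.09))&(Q<(.58,-.06,.20))).all(1)]; print(n,len(q))
    for z in np.arange(.1,.2,.02):
        w=q[abs(q[:,2]-z)<.01]
        if len(w): print(round(z,2),len(w),np.percentile(w[:,0],[2,98]).round(3),np.percentile(w[:,1],[2,98]).round(4))
    if n=="side": cv2.imwrite("pics/side4c.png",cv2.resize(p[110:230,220:340,::-1],None,fx=5,fy=5,interpolation=cv2.INTER_CUBIC))
E
```

```text
t 13.9 at [ 0.5624 -0.1108  0.2374] yang 2.0 tilt [ 0.0075 -0.0026 -1.    ] F [ 1.5 -0.2 -2.2] w 0.011 q [-0.31  0.33  1.59 -0.    1.21 -0.35]
 turn [0.0074 0.0028 0.0227]
 shift [367.1   2.    2.4]
 shift [-0.9 70.   0. ]
side 666
0.1 5 [0.564 0.566] [-0.1584 -0.1525]
0.12 154 [0.516 0.567] [-0.1466 -0.0795]
0.14 235 [0.516 0.565] [-0.1468 -0.0793]
0.16 176 [0.516 0.566] [-0.1459 -0.0788]
0.18 72 [0.559 0.567] [-0.1444 -0.079 ]
top 238
0.1 3 [0.569 0.573] [-0.1569 -0.1539]
0.12 128 [0.519 0.569] [-0.1553 -0.0847]
0.14 56 [0.519 0.566] [-0.1434 -0.084 ]
0.16 38 [0.521 0.565] [-0.1452 -0.0807]
0.18 12 [0.563 0.566] [-0.1344 -0.0819]
```

View pics/side4c.png

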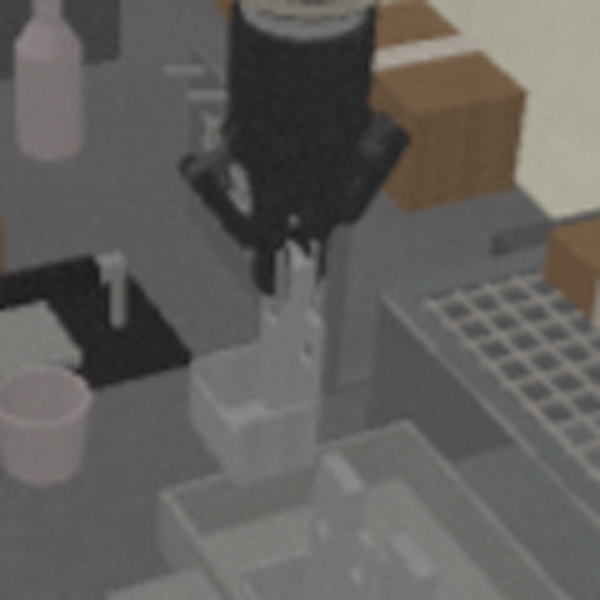

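Request:
{"op": "apply_moves", "data": {
  "series": [
    {"turn": [0.007, 0.003, 0.023], "delta_pos": [0, 0, 0], "gripper": -1},
    {"turn": [0, 0, 0], "delta_pos": [41, 0, 0], "gripper": -1},
    {"turn": [0, 0, 0], "delta_pos": [41, 0, 0], "gripper": -1},
    {"turn": [0, 0, 0], "delta_pos": [41, 0, 0], "gripper": -1},
    {"turn": [0, 0, 0], "delta_pos": [41, 0, 0], "gripper": -1},
    {"turn": [0, 0, 0], "delta_pos": [41, 0, 0], "gripper": -1},
    {"turn": [0, 0, 0], "delta_pos": [41, 0, 0], "gripper": -1},
    {"turn": [0, 0, 0], "delta_pos": [41, 0, 0], "gripper": -1},
    {"turn": [0, 0, 0], "delta_pos": [41, 0, 0], "gripper": -1},
    {"turn": [0, 0, 0], "delta_pos": [40, 0, 0], "gripper": -1}
  ]
}}

```text
time_s: 15.05
ee_pos: [0.5544, 0.2595, 0.2324]
eef_rot: [0.703, 0.711, -0.003, -0.004]
ft_force: [1.1, -0.2, -2.7]
gripper_width: 0.011
gripper_force: 58.7
```

Request:
{"op": "apply_moves", "data": {
  "series": [
    {"turn": [0, 0, 0], "delta_pos": [0, 30, 10], "gripper": -1},
    {"turn": [0, 0, 0], "delta_pos": [0, 25, 30], "gripper": -1},
    {"turn": [0, 0, 0], "delta_pos": [0, 0, 0], "gripper": -1},
    {"turn": [0, 0, 0], "delta_pos": [0, 0, 0], "gripper": -1}
  ]
}}

```text
time_s: 15.45
ee_pos: [0.6087, 0.2583, 0.191]
eef_rot: [0.703, 0.711, -0.004, -0.005]
ft_force: [0.3, 0.0, -1.3]
gripper_width: 0.0115
gripper_force: 59.6
```

```bash
python3 - <<'E'
from h import *
plan([[.6225,.2576,.195]],0.7)
p,d=shot("side","side5"); Q=cloud("side",d).reshape(-1,3)
q=Q[((Q>(.55,.20,.06))&(Q<(.64,.31,.14))).all(1)]
for z in np.arange(.07,.14,.02):
    w=q[abs(q[:,2]-z)<.01]
    if len(w): print(round(z,2),len(w),np.percentile(w[:,0],[2,98]).round(4),np.percentile(w[:,1],[2,98]).round(4))
cv2.imwrite("pics/side5c.png",cv2.resize(p[95:175,225:305,::-1],None,fx=7,fy=7,interpolation=cv2.INTER_CUBIC))
E
```

```text
t 15.4 at [0.6087 0.2583 0.191 ] yang 0.63 tilt [-0.0131  0.0011 -0.9999] F [ 0.3  0.  -1.3] w 0.0115 q [0.29 0.51 1.43 0.01 1.22 0.28]
 turn [-0.0131 -0.0012 -0.0012]
 shift [-0.8 13.7 -4. ]
0.07 56 [0.5593 0.61  ] [0.2227 0.2915]
0.09 132 [0.5598 0.6093] [0.2216 0.2918]
0.11 133 [0.5609 0.6098] [0.2215 0.2921]
0.13 41 [0.6053 0.61  ] [0.2236 0.2905]
```

View pics/side5c.png

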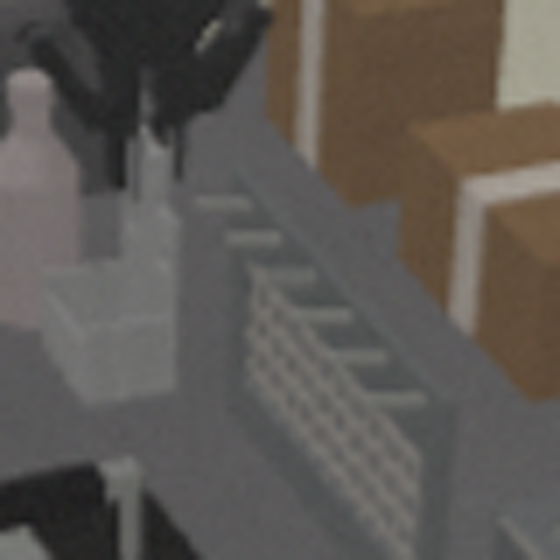

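Request:
{"op": "apply_moves", "data": {
  "series": [
    {"turn": [-0.013, -0.001, 0], "delta_pos": [0, 0, -4], "gripper": -1},
    {"turn": [0, 0, 0], "delta_pos": [0, 15, 0], "gripper": -1},
    {"turn": [0, 0, 0], "delta_pos": [0, 13, 0], "gripper": -1},
    {"turn": [0, 0, 0], "delta_pos": [0, 0, 0], "gripper": -1},
    {"turn": [0, 0, 0], "delta_pos": [0, 0, 0], "gripper": -1}
  ]
}}

```text
time_s: 16.0
ee_pos: [0.638, 0.2591, 0.1991]
eef_rot: [0.703, 0.711, 0.003, 0.002]
ft_force: [-0.2, 0.4, -2.2]
gripper_width: 0.0109
gripper_force: 60.5
```

```bash
python3 - <<'E'
from h import *
plan([[.638,.258,.1945],[.6705,.258,.188]],0.7)
E
```

```text
t 16.0 at [0.638  0.2591 0.1991] yang 0.67 tilt [ 0.007   0.0022 -1.    ] F [-0.2  0.4 -2.2] w 0.0109 q [0.29 0.53 1.37 0.   1.24 0.27]
 turn [ 0.007  -0.0021 -0.0005]
 shift [-1.1  0.   4.6]
 shift [-0.4 32.5  6.5]
```

Request:
{"op": "apply_moves", "data": {
  "series": [
    {"turn": [0, 0, 0], "delta_pos": [0, 0, 0], "gripper": -1},
    {"turn": [0, 0, 0], "delta_pos": [0, 0, 0], "gripper": -1},
    {"turn": [0, 0, 0], "delta_pos": [0, 0, 0], "gripper": -1}
  ]
}}

```text
time_s: 16.3
ee_pos: [0.6381, 0.2592, 0.1986]
eef_rot: [0.703, 0.711, 0.003, 0.002]
ft_force: [0.9, -0.3, -2.6]
gripper_width: 0.0108
gripper_force: 60.5
```

Request:
{"op": "apply_moves", "data": {
  "series": [
    {"turn": [0, 0, 0], "delta_pos": [0, 0, 0], "gripper": -1}
  ]
}}

```text
time_s: 16.4
ee_pos: [0.6382, 0.2592, 0.1984]
eef_rot: [0.703, 0.711, 0.003, 0.001]
ft_force: [-0.3, -0.8, -2.7]
gripper_width: 0.0109
gripper_force: 60.5
```

Request:
{"op": "apply_moves", "data": {
  "series": [
    {"turn": [0.006, -0.002, 0], "delta_pos": [-1, 0, 3.5], "gripper": -1},
    {"turn": [0, 0, 0], "delta_pos": [0, 0, 0], "gripper": -1},
    {"turn": [0, 0, 0], "delta_pos": [0, 0, 0], "gripper": -1},
    {"turn": [0, 0, 0], "delta_pos": [0, 6, 1], "gripper": -1},
    {"turn": [0, 0, 0], "delta_pos": [0, 5, 1], "gripper": -1},
    {"turn": [0, 0, 0], "delta_pos": [0, 0, 0], "gripper": -1},
    {"turn": [0, 0, 0], "delta_pos": [0, 0, 0], "gripper": -1}
  ]
}}

```text
time_s: 17.1
ee_pos: [0.6496, 0.2582, 0.1926]
eef_rot: [0.703, 0.711, -0.0, -0.0]
ft_force: [-0.0, 0.2, -2.2]
gripper_width: 0.0114
gripper_force: 60.5
```

```bash
python3 - <<'E'
from h import *
plan([[.6705,.258,.188]],0.7)
p,d=shot("side","side6")
cv2.imwrite("pics/side6c.png",cv2.resize(p[95:160,235:300,::-1],None,fx=9,fy=9,interpolation=cv2.INTER_CUBIC))
E
```

```text
t 17.1 at [0.6496 0.2582 0.1926] yang 0.68 tilt [-3.e-04 -2.e-04 -1.e+00] F [-0.   0.2 -2.2] w 0.0114 q [ 0.28  0.55  1.34 -0.    1.25  0.27]
 turn [-0.0003  0.0002 -0.0004]
 shift [-0.5 20.9  4.6]
```

View pics/side6c.png

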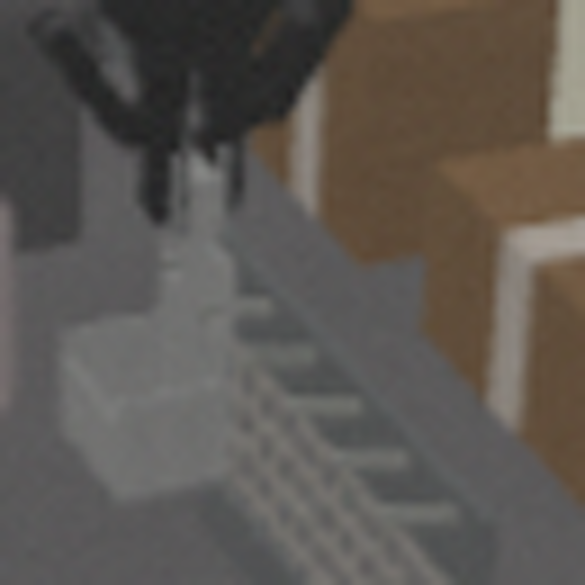

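Request:
{"op": "apply_moves", "data": {
  "series": [
    {"turn": [0, 0, 0], "delta_pos": [0, 6, 1.3], "gripper": -1},
    {"turn": [0, 0, 0], "delta_pos": [0, 6, 1.3], "gripper": -1},
    {"turn": [0, 0, 0], "delta_pos": [0, 6, 1.3], "gripper": -1},
    {"turn": [0, 0, 0], "delta_pos": [0, 0, 0], "gripper": -1},
    {"turn": [0, 0, 0], "delta_pos": [0, 0, 0], "gripper": -1}
  ]
}}

```text
time_s: 17.65
ee_pos: [0.6675, 0.2584, 0.1886]
eef_rot: [0.703, 0.711, -0.0, -0.0]
ft_force: [-0.2, -0.2, -2.2]
gripper_width: 0.0111
gripper_force: 60.5
```

Request:
{"op": "apply_moves", "data": {
  "series": [
    {"turn": [0, 0, 0], "delta_pos": [0, 3, 1], "gripper": -1},
    {"turn": [0, 0, 0], "delta_pos": [0, 1.5, 2], "gripper": -1},
    {"turn": [0, 0, 0], "delta_pos": [0, 0, 2], "gripper": -1},
    {"turn": [0, 0, 0], "delta_pos": [0, 0, 0], "gripper": -1},
    {"turn": [0, 0, 0], "delta_pos": [0, 0, 0], "gripper": -1}
  ]
}}

```text
time_s: 18.15
ee_pos: [0.6697, 0.2586, 0.1852]
eef_rot: [0.703, 0.712, -0.001, -0.001]
ft_force: [-7.8, -0.8, 9.2]
gripper_width: 0.0112
gripper_force: 62.1
```

Contact with both the panel and the pins. Releasing and going up.

Request:
{"op": "apply_moves", "data": {
  "series": [
    {"turn": [0, 0, 0], "delta_pos": [0, 0, 0], "gripper": -0.6},
    {"turn": [0, 0, 0], "delta_pos": [0, 0, 0], "gripper": -0.3},
    {"turn": [0, 0, 0], "delta_pos": [0, 0, 0], "gripper": -0.3},
    {"turn": [0, 0, 0], "delta_pos": [0, 0, -15], "gripper": -0.3},
    {"turn": [0, 0, 0], "delta_pos": [0, 0, -25], "gripper": 0},
    {"turn": [0, 0, 0], "delta_pos": [0, -30, -10], "gripper": 0},
    {"turn": [0, 0, 0], "delta_pos": [-30, -30, 0], "gripper": 0},
    {"turn": [0, 0, 0], "delta_pos": [-40, -10, 0], "gripper": 0},
    {"turn": [0, 0, 0], "delta_pos": [-40, -10, 0], "gripper": 0},
    {"turn": [0, 0, 0], "delta_pos": [-40, -10, 0], "gripper": 0}
  ]
}}

```text
time_s: 19.15
ee_pos: [0.5837, 0.1064, 0.2353]
eef_rot: [0.703, 0.712, 0.001, 0.001]
ft_force: [0.7, -0.5, -0.3]
gripper_width: 0.0423
gripper_force: 0.0
```

Request:
{"op": "apply_moves", "data": {
  "series": [
    {"turn": [0, 0, 0.023], "delta_pos": [-40, -5, 0], "gripper": 0},
    {"turn": [0, 0, -0.046], "delta_pos": [-40, 0, 0], "gripper": 0},
    {"turn": [0, 0, 0], "delta_pos": [-40, 0, 0], "gripper": 0},
    {"turn": [0, 0, 0], "delta_pos": [-40, 0, 0], "gripper": 0},
    {"turn": [0, 0, 0], "delta_pos": [-40, 0, 0], "gripper": 0},
    {"turn": [0, 0, 0], "delta_pos": [-40, 0, 0], "gripper": 0},
    {"turn": [0, 0, 0], "delta_pos": [-40, 0, 0], "gripper": 0},
    {"turn": [0, 0, 0], "delta_pos": [0, 0, 0], "gripper": 0},
    {"turn": [0, 0, 0], "delta_pos": [0, 0, 0], "gripper": 0}
  ]
}}

```text
time_s: 20.05
ee_pos: [0.586, -0.1735, 0.2348]
eef_rot: [0.695, 0.719, 0.0, 0.0]
ft_force: [0.1, 1.0, -0.5]
gripper_width: 0.0427
gripper_force: 0.0
```

```bash
python3 - <<'E'
from h import *
plan([[.5655,-.187,.22],[.5655,-.187,.137]],2)
for n in("side","top"):
    p,d=shot(n,n+"7"); Q=cloud(n,d).reshape(-1,3)
    for nm,lo,hi in(("hung tab",(.64,.22,.17),(.69,.30,.205)),("B tab",(.53,-.222,.137),(.6,-.152,.148)),("C tab",(.53,-.297,.137),(.6,-.227,.148))):
        q=Q[((Q>lo)&(Q<hi)).all(1)]; print(n,nm,len(q),q.mean(0).round(4) if len(q) else "",np.percentile(q,[3,97],axis=0).round(4).tolist() if len(q) else "")
E
```

```text
t 20.1 at [ 0.586  -0.1735  0.2348] yang 1.87 tilt [ 1.1e-03 -3.0e-04 -1.0e+00] F [ 0.1  1.  -0.5] w 0.0427 q [-0.4   0.39  1.51  0.    1.24 -0.43]
 turn [ 0.0011  0.0003 -0.0022]
 shift [-12.8 -21.   14.8]
 shift [ 0.  0. 83.]
side hung tab 47 [0.6642 0.2525 0.1854] [[0.6593, 0.2389, 0.172], [0.671, 0.2716, 0.1954]]
side B tab 51 [ 0.5631 -0.1878  0.1419] [[0.5576, -0.2026, 0.1373], [0.569, -0.1706, 0.145]]
side C tab 57 [ 0.5671 -0.2624  0.1415] [[0.5619, -0.2789, 0.1375], [0.5744, -0.2456, 0.1442]]
top hung tab 69 [0.6692 0.2547 0.1888] [[0.6641, 0.2401, 0.1727], [0.6771, 0.2729, 0.1976]]
top B tab 4 [ 0.5685 -0.172   0.1416] [[0.5627, -0.1727, 0.1377], [0.5734, -0.1703, 0.1445]]
top C tab 3 [ 0.5741 -0.2472  0.1429] [[0.5709, -0.2473, 0.1423], [0.5771, -0.247, 0.1433]]
```

Request:
{"op": "apply_moves", "data": {
  "series": [
    {"turn": [0, 0, 0], "delta_pos": [-13, -21, 0], "gripper": 0},
    {"turn": [0, 0, 0], "delta_pos": [0, 0, 40], "gripper": 0},
    {"turn": [0, 0, 0], "delta_pos": [0, 0, 38], "gripper": 0},
    {"turn": [0, 0, 0], "delta_pos": [0, 0, 20], "gripper": 0},
    {"turn": [0, 0, 0], "delta_pos": [0, 0, 0], "gripper": 0},
    {"turn": [0, 0, 0], "delta_pos": [0, 0, 0], "gripper": -0.5},
    {"turn": [0, 0, 0], "delta_pos": [0, 0, 0], "gripper": -1},
    {"turn": [0, 0, 0], "delta_pos": [0, 0, 0], "gripper": -1},
    {"turn": [0, 0, 0], "delta_pos": [0, 0, 0], "gripper": -1}
  ]
}}

```text
time_s: 21.05
ee_pos: [0.5666, -0.1863, 0.1378]
eef_rot: [0.695, 0.719, 0.001, 0.002]
ft_force: [0.3, 2.0, 6.9]
gripper_width: 0.011
gripper_force: 59.6
```

Request:
{"op": "apply_moves", "data": {
  "series": [
    {"turn": [0, 0, 0], "delta_pos": [0, 0, -15], "gripper": -1},
    {"turn": [0, 0, 0], "delta_pos": [0, 0, -30], "gripper": -1},
    {"turn": [0, 0, 0], "delta_pos": [0, 0, -30], "gripper": -1},
    {"turn": [0, 0, 0], "delta_pos": [0, 0, -25], "gripper": -1},
    {"turn": [0, 0, 0.023], "delta_pos": [0, 0, 0], "gripper": -1},
    {"turn": [0, 0, 0], "delta_pos": [0, 0, 0], "gripper": -1}
  ]
}}

```text
time_s: 21.65
ee_pos: [0.5652, -0.1862, 0.2362]
eef_rot: [0.703, 0.711, 0.0, 0.001]
ft_force: [-0.0, 1.0, -1.4]
gripper_width: 0.0109
gripper_force: 58.7
```

```bash
python3 - <<'E'
from h import *
plan([[.58,.174,.235],[.625,.174,.195]],0.7)
p,d=shot("side","side8"); Q=cloud("side",d).reshape(-1,3)
q=Q[((Q>(.5,-.24,.1))&(Q<(.6,-.14,.2))).all(1)]
for z in np.arange(.11,.2,.02):
    w=q[abs(q[:,2]-z)<.01]
    if len(w): print(round(z,2),len(w),np.percentile(w[:,0],[2,98]).round(4),np.percentile(w[:,1],[2,98]).round(4))
E
```

```text
t 21.6 at [ 0.5652 -0.1862  0.2362] yang 0.63 tilt [ 1.e-03 -7.e-04 -1.e+00] F [-0.   1.  -1.4] w 0.0109 q [-0.43  0.37  1.54 -0.    1.23 -0.45]
 turn [ 0.0009  0.0007 -0.0012]
 shift [360.   19.2   1.2]
 shift [-0.5 45.  40. ]
0.11 130 [0.5187 0.5695] [-0.2235 -0.1536]
0.13 227 [0.5183 0.5667] [-0.2202 -0.1533]
0.15 246 [0.5188 0.5673] [-0.2206 -0.1529]
0.17 85 [0.5633 0.5681] [-0.2189 -0.155 ]
0.19 67 [0.563  0.5694] [-0.2189 -0.1542]
```

Request:
{"op": "apply_moves", "data": {
  "series": [
    {"turn": [0, 0, 0], "delta_pos": [40, 2, 0], "gripper": -1},
    {"turn": [0, 0, 0], "delta_pos": [40, 2, 0], "gripper": -1},
    {"turn": [0, 0, 0], "delta_pos": [40, 2, 0], "gripper": -1},
    {"turn": [0, 0, 0], "delta_pos": [40, 2, 0], "gripper": -1},
    {"turn": [0, 0, 0], "delta_pos": [40, 2, 0], "gripper": -1},
    {"turn": [0, 0, 0], "delta_pos": [40, 2, 0], "gripper": -1},
    {"turn": [0, 0, 0], "delta_pos": [40, 2, 0], "gripper": -1},
    {"turn": [0, 0, 0], "delta_pos": [40, 2, 0], "gripper": -1},
    {"turn": [0, 0, 0], "delta_pos": [39.5, 2, 0], "gripper": -1},
    {"turn": [0, 0, 0], "delta_pos": [0, 0, 0], "gripper": -1}
  ]
}}

```text
time_s: 22.7
ee_pos: [0.5776, 0.178, 0.2338]
eef_rot: [0.701, 0.713, -0.0, -0.002]
ft_force: [-0.3, -0.6, -2.2]
gripper_width: 0.0109
gripper_force: 58.6
```

Request:
{"op": "apply_moves", "data": {
  "series": [
    {"turn": [0, 0, 0], "delta_pos": [0, 25, 20], "gripper": -1},
    {"turn": [0, 0, 0], "delta_pos": [0, 20, 18], "gripper": -1},
    {"turn": [0, 0, 0], "delta_pos": [0, 0, 0], "gripper": -1},
    {"turn": [0, 0, 0], "delta_pos": [0, 0, 0], "gripper": -1},
    {"turn": [0, 0, 0], "delta_pos": [0, 0, 0], "gripper": -1}
  ]
}}

```text
time_s: 23.2
ee_pos: [0.6229, 0.1736, 0.1976]
eef_rot: [0.703, 0.711, -0.001, -0.0]
ft_force: [0.4, -0.3, -1.7]
gripper_width: 0.0112
gripper_force: 59.1
```

```bash
python3 - <<'E'
from h import *
plan([[.639,.1735,.1973],[.650,.1735,.1953],[.6705,.1735,.191]],0.7)
p,d=shot("side","side9"); Q=cloud("side",d).reshape(-1,3)
q=Q[((Q>(.56,.12,.07))&(Q<(.64,.22,.15))).all(1)]
for z in np.arange(.08,.15,.02):
    w=q[abs(q[:,2]-z)<.01]
    if len(w): print(round(z,2),len(w),np.percentile(w[:,0],[2,98]).round(4),np.percentile(w[:,1],[2,98]).round(4))
E
```

```text
t 23.2 at [0.6229 0.1736 0.1976] yang 0.67 tilt [-1.6e-03 -5.0e-04 -1.0e+00] F [ 0.4 -0.3 -1.7] w 0.0112 q [ 0.17  0.48  1.47 -0.    1.2   0.15]
 turn [-0.0016  0.0004 -0.0006]
 shift [-0.3 16.1  0.3]
 shift [-0.1 11.   2. ]
 shift [-0.3 20.5  4.3]
0.08 108 [0.5757 0.6251] [0.1389 0.2068]
0.1 162 [0.5756 0.6247] [0.1381 0.209 ]
0.12 97 [0.5782 0.626 ] [0.1386 0.2075]
0.14 47 [0.6195 0.626 ] [0.1402 0.2091]
```

Request:
{"op": "apply_moves", "data": {
  "series": [
    {"turn": [0, 0, 0], "delta_pos": [0, 10, 0], "gripper": -1},
    {"turn": [0, 0, 0], "delta_pos": [0, 6, 0], "gripper": -1},
    {"turn": [0, 0, 0], "delta_pos": [0, 0, 0], "gripper": -1},
    {"turn": [0, 0, 0], "delta_pos": [0, 0, 0], "gripper": -1},
    {"turn": [0, 0, 0], "delta_pos": [0, 6, 1], "gripper": -1},
    {"turn": [0, 0, 0], "delta_pos": [0, 5, 1], "gripper": -1},
    {"turn": [0, 0, 0], "delta_pos": [0, 0, 0], "gripper": -1},
    {"turn": [0, 0, 0], "delta_pos": [0, 0, 0], "gripper": -1}
  ]
}}

```text
time_s: 24.05
ee_pos: [0.6515, 0.174, 0.1957]
eef_rot: [0.703, 0.711, 0.0, 0.0]
ft_force: [0.1, -2.8, -2.9]
gripper_width: 0.0107
gripper_force: 59.0
```

Request:
{"op": "apply_moves", "data": {
  "series": [
    {"turn": [0, 0, 0], "delta_pos": [-0.5, 5, 1.2], "gripper": -1},
    {"turn": [0, 0, 0], "delta_pos": [0, 5, 1.2], "gripper": -1},
    {"turn": [0, 0, 0], "delta_pos": [0, 5, 1.1], "gripper": -1},
    {"turn": [0, 0, 0], "delta_pos": [0, 0, 0], "gripper": -1},
    {"turn": [0, 0, 0], "delta_pos": [0, 0, 0], "gripper": -1}
  ]
}}

```text
time_s: 24.55
ee_pos: [0.6664, 0.1741, 0.1923]
eef_rot: [0.703, 0.711, 0.0, 0.0]
ft_force: [1.6, -1.2, -1.8]
gripper_width: 0.0111
gripper_force: 59.1
```

Request:
{"op": "apply_moves", "data": {
  "series": [
    {"turn": [0, 0, 0], "delta_pos": [0, 4, 1], "gripper": -1},
    {"turn": [0, 0, 0], "delta_pos": [0, 2, 2], "gripper": -1},
    {"turn": [0, 0, 0], "delta_pos": [0, 0, 2], "gripper": -1},
    {"turn": [0, 0, 0], "delta_pos": [0, 0, 0], "gripper": -1},
    {"turn": [0, 0, 0], "delta_pos": [0, 0, 0], "gripper": -1}
  ]
}}

```text
time_s: 25.05
ee_pos: [0.6706, 0.1742, 0.1881]
eef_rot: [0.703, 0.711, -0.001, -0.001]
ft_force: [-5.9, -1.6, 5.7]
gripper_width: 0.0107
gripper_force: 60.5
```

Seated. Release, then on to pocket C.

Request:
{"op": "apply_moves", "data": {
  "series": [
    {"turn": [0, 0, 0], "delta_pos": [0, 0, 0], "gripper": -0.6},
    {"turn": [0, 0, 0], "delta_pos": [0, 0, 0], "gripper": -0.3},
    {"turn": [0, 0, 0], "delta_pos": [0, 0, 0], "gripper": -0.3},
    {"turn": [0, 0, 0], "delta_pos": [0, 0, -15], "gripper": -0.3},
    {"turn": [0, 0, 0], "delta_pos": [0, 0, -25], "gripper": 0},
    {"turn": [0, 0, 0], "delta_pos": [0, -30, -5], "gripper": 0},
    {"turn": [0, 0, 0], "delta_pos": [-30, -30, 0], "gripper": 0},
    {"turn": [0, 0, 0], "delta_pos": [-42, -10, 0], "gripper": 0},
    {"turn": [0, 0, 0], "delta_pos": [-42, -10, 0], "gripper": 0},
    {"turn": [0, 0, 0], "delta_pos": [-42, -10, 0], "gripper": 0}
  ]
}}

```text
time_s: 26.05
ee_pos: [0.5838, 0.0159, 0.2339]
eef_rot: [0.703, 0.712, 0.001, 0.001]
ft_force: [0.8, -0.3, -0.0]
gripper_width: 0.0425
gripper_force: 0.0
```

Request:
{"op": "apply_moves", "data": {
  "series": [
    {"turn": [0, 0, -0.023], "delta_pos": [-40, 0, 0], "gripper": 0},
    {"turn": [0, 0, 0], "delta_pos": [-40, 0, 0], "gripper": 0},
    {"turn": [0, 0, 0], "delta_pos": [-40, 0, 0], "gripper": 0},
    {"turn": [0, 0, 0], "delta_pos": [-40, 0, 0], "gripper": 0},
    {"turn": [0, 0, 0], "delta_pos": [-40, 0, 0], "gripper": 0},
    {"turn": [0, 0, 0], "delta_pos": [-40, 0, 0], "gripper": 0},
    {"turn": [0, 0, 0], "delta_pos": [-40, 0, 0], "gripper": 0},
    {"turn": [0, 0, 0], "delta_pos": [0, 0, 0], "gripper": 0},
    {"turn": [0, 0, 0], "delta_pos": [0, 0, 0], "gripper": 0}
  ]
}}

```text
time_s: 26.95
ee_pos: [0.5928, -0.2638, 0.2332]
eef_rot: [0.695, 0.719, 0.0, 0.0]
ft_force: [0.9, 0.3, 0.2]
gripper_width: 0.0426
gripper_force: 0.0
```

```bash
python3 - <<'E'
from h import *
plan([[.5695,-.262,.22],[.5695,-.262,.137]],2)
n="side"; p,d=shot(n,n+"10"); Q=cloud(n,d).reshape(-1,3)
for nm,lo,hi in(("hungA",(.64,.22,.17),(.69,.30,.205)),("hungB",(.64,.14,.17),(.69,.21,.205)),("C tab",(.53,-.297,.137),(.6,-.227,.148))):
    q=Q[((Q>lo)&(Q<hi)).all(1)]; print(n,nm,len(q),q.mean(0).round(4) if len(q) else "",np.percentile(q,[3,97],axis=0).round(4).tolist() if len(q) else "")
E
```

```text
t 26.9 at [ 0.5928 -0.2638  0.2332] yang 1.89 tilt [ 1.e-03 -2.e-04 -1.e+00] F [0.9 0.3 0.2] w 0.0426 q [-0.53  0.45  1.42  0.    1.27 -0.56]
 turn [ 0.001   0.0003 -0.0019]
 shift [  2.6 -23.3  13.2]
 shift [ 0.  0. 83.]
side hungA 50 [0.6646 0.2526 0.1846] [[0.6601, 0.2383, 0.1711], [0.6723, 0.2725, 0.1953]]
side hungB 58 [0.6652 0.1696 0.1843] [[0.6608, 0.156, 0.1706], [0.672, 0.1905, 0.1943]]
side C tab 56 [ 0.5673 -0.2614  0.1413] [[0.5616, -0.2776, 0.1376], [0.5737, -0.2439, 0.1442]]
```

Request:
{"op": "apply_moves", "data": {
  "series": [
    {"turn": [0, 0, 0], "delta_pos": [2, -23, 0], "gripper": 0},
    {"turn": [0, 0, 0], "delta_pos": [0, 0, 40], "gripper": 0},
    {"turn": [0, 0, 0], "delta_pos": [0, 0, 37], "gripper": 0},
    {"turn": [0, 0, 0], "delta_pos": [0, 0, 20], "gripper": 0},
    {"turn": [0, 0, 0], "delta_pos": [0, 0, 0], "gripper": 0},
    {"turn": [0, 0, 0], "delta_pos": [0, 0, 0], "gripper": -0.5},
    {"turn": [0, 0, 0], "delta_pos": [0, 0, 0], "gripper": -1},
    {"turn": [0, 0, 0], "delta_pos": [0, 0, 0], "gripper": -1},
    {"turn": [0, 0, 0], "delta_pos": [0, 0, 0], "gripper": -1}
  ]
}}

```text
time_s: 27.9
ee_pos: [0.5708, -0.2619, 0.1375]
eef_rot: [0.695, 0.719, 0.001, 0.002]
ft_force: [-0.7, 1.8, 6.2]
gripper_width: 0.011
gripper_force: 59.8
```

Request:
{"op": "apply_moves", "data": {
  "series": [
    {"turn": [0, 0, 0], "delta_pos": [0, 0, -15], "gripper": -1},
    {"turn": [0, 0, 0], "delta_pos": [0, 0, -30], "gripper": -1},
    {"turn": [0, 0, 0], "delta_pos": [0, 0, -30], "gripper": -1},
    {"turn": [0, 0, 0], "delta_pos": [0, 0, -25], "gripper": -1},
    {"turn": [0, 0, 0.023], "delta_pos": [0, 0, 0], "gripper": -1},
    {"turn": [0, 0, 0], "delta_pos": [0, 0, 0], "gripper": -1}
  ]
}}

```text
time_s: 28.5
ee_pos: [0.5695, -0.2616, 0.2356]
eef_rot: [0.703, 0.711, 0.0, 0.001]
ft_force: [0.1, 0.3, -1.8]
gripper_width: 0.011
gripper_force: 58.7
```

```bash
python3 - <<'E'
from h import *
plan([[.58,.0895,.235],[.625,.0895,.195]],0.7)
p,d=shot("side","side11"); Q=cloud("side",d).reshape(-1,3)
q=Q[((Q>(.5,-.32,.1))&(Q<(.6,-.21,.2))).all(1)]
for z in np.arange(.11,.2,.02):
    w=q[abs(q[:,2]-z)<.01]
    if len(w): print(round(z,2),len(w),np.percentile(w[:,0],[2,98]).round(4),np.percentile(w[:,1],[2,98]).round(4))
E
```

```text
t 28.5 at [ 0.5695 -0.2616  0.2356] yang 0.62 tilt [ 7.e-04 -7.e-04 -1.e+00] F [ 0.1  0.3 -1.8] w 0.011 q [-0.54  0.41  1.47 -0.    1.26 -0.55]
 turn [ 0.0007  0.0007 -0.0013]
 shift [351.   14.8   0.6]
 shift [-0.5 45.  40. ]
0.11 148 [0.5227 0.5704] [-0.2956 -0.2285]
0.13 263 [0.5229 0.5705] [-0.2951 -0.2286]
0.15 265 [0.5233 0.571 ] [-0.2948 -0.228 ]
0.17 95 [0.5673 0.5736] [-0.2944 -0.2285]
0.19 74 [0.5676 0.5727] [-0.2939 -0.2301]
```

Request:
{"op": "apply_moves", "data": {
  "series": [
    {"turn": [0, 0, 0], "delta_pos": [39, 1.5, 0], "gripper": -1},
    {"turn": [0, 0, 0], "delta_pos": [39, 1.5, 0], "gripper": -1},
    {"turn": [0, 0, 0], "delta_pos": [39, 1.5, 0], "gripper": -1},
    {"turn": [0, 0, 0], "delta_pos": [39, 1.5, 0], "gripper": -1},
    {"turn": [0, 0, 0], "delta_pos": [39, 1.5, 0], "gripper": -1},
    {"turn": [0, 0, 0], "delta_pos": [39, 1.5, 0], "gripper": -1},
    {"turn": [0, 0, 0], "delta_pos": [39, 1.5, 0], "gripper": -1},
    {"turn": [0, 0, 0], "delta_pos": [39, 1.5, 0], "gripper": -1},
    {"turn": [0, 0, 0], "delta_pos": [38.5, 1.5, 0], "gripper": -1},
    {"turn": [0, 0, 0], "delta_pos": [0, 0, 0], "gripper": -1}
  ]
}}

```text
time_s: 29.55
ee_pos: [0.5773, 0.0936, 0.2332]
eef_rot: [0.701, 0.713, -0.001, -0.002]
ft_force: [-0.7, -0.0, -2.9]
gripper_width: 0.0108
gripper_force: 58.6
```

Request:
{"op": "apply_moves", "data": {
  "series": [
    {"turn": [0, 0, 0], "delta_pos": [0, 25, 20], "gripper": -1},
    {"turn": [0, 0, 0], "delta_pos": [0, 20, 17.5], "gripper": -1},
    {"turn": [0, 0, 0], "delta_pos": [0, 0, 0], "gripper": -1},
    {"turn": [0, 0, 0], "delta_pos": [0, 0, 0], "gripper": -1},
    {"turn": [0, 0, 0], "delta_pos": [0, 0, 0], "gripper": -1}
  ]
}}

```text
time_s: 30.05
ee_pos: [0.6228, 0.0891, 0.1974]
eef_rot: [0.703, 0.711, -0.001, -0.001]
ft_force: [0.4, -0.5, -2.8]
gripper_width: 0.0107
gripper_force: 59.3
```

```bash
python3 - <<'E'
from h import *
plan([[.639,.089,.1973],[.6505,.089,.1953],[.6705,.089,.191]],0.7)
p,d=shot("side","side12"); Q=cloud("side",d).reshape(-1,3)
q=Q[((Q>(.56,.03,.07))&(Q<(.64,.13,.15))).all(1)]
for z in np.arange(.08,.15,.02):
    w=q[abs(q[:,2]-z)<.01]
    if len(w): print(round(z,2),len(w),np.percentile(w[:,0],[2,98]).round(4),np.percentile(w[:,1],[2,98]).round(4))
E
```

```text
t 30.1 at [0.6228 0.0891 0.1974] yang 0.67 tilt [-1.9e-03 -3.0e-04 -1.0e+00] F [ 0.4 -0.5 -2.8] w 0.0107 q [ 0.03  0.45  1.51 -0.    1.18  0.02]
 turn [-0.0019  0.0003 -0.0006]
 shift [-0.3 16.2  0.1]
 shift [-0.1 11.5  2. ]
 shift [-0.2 20.   4.3]
0.08 122 [0.575  0.6236] [0.0549 0.1233]
0.1 182 [0.5755 0.6238] [0.0547 0.1238]
0.12 105 [0.5767 0.6254] [0.0544 0.1243]
0.14 53 [0.6199 0.6271] [0.0556 0.1205]
```

Request:
{"op": "apply_moves", "data": {
  "series": [
    {"turn": [0, 0, 0], "delta_pos": [0, 10, 0], "gripper": -1},
    {"turn": [0, 0, 0], "delta_pos": [0, 6, 0], "gripper": -1},
    {"turn": [0, 0, 0], "delta_pos": [0, 0, 0], "gripper": -1},
    {"turn": [0, 0, 0], "delta_pos": [0, 0, 0], "gripper": -1},
    {"turn": [0, 0, 0], "delta_pos": [0, 6, 1], "gripper": -1},
    {"turn": [0, 0, 0], "delta_pos": [0, 5, 1], "gripper": -1},
    {"turn": [0, 0, 0], "delta_pos": [0, 0, 0], "gripper": -1},
    {"turn": [0, 0, 0], "delta_pos": [0, 0, 0], "gripper": -1}
  ]
}}

```text
time_s: 30.9
ee_pos: [0.6514, 0.0896, 0.1958]
eef_rot: [0.703, 0.711, 0.0, 0.0]
ft_force: [0.9, -2.3, -2.7]
gripper_width: 0.0107
gripper_force: 59.2
```

Request:
{"op": "apply_moves", "data": {
  "series": [
    {"turn": [0, 0, 0], "delta_pos": [-0.5, 5, 1.2], "gripper": -1},
    {"turn": [0, 0, 0], "delta_pos": [0, 5, 1.2], "gripper": -1},
    {"turn": [0, 0, 0], "delta_pos": [0, 5, 1.1], "gripper": -1},
    {"turn": [0, 0, 0], "delta_pos": [0, 0, 0], "gripper": -1},
    {"turn": [0, 0, 0], "delta_pos": [0, 0, 0], "gripper": -1}
  ]
}}

```text
time_s: 31.4
ee_pos: [0.6662, 0.0897, 0.1923]
eef_rot: [0.703, 0.711, 0.0, 0.0]
ft_force: [-0.3, -1.4, -2.8]
gripper_width: 0.0108
gripper_force: 59.2
```

Request:
{"op": "apply_moves", "data": {
  "series": [
    {"turn": [0, 0, 0], "delta_pos": [0, 4, 1], "gripper": -1},
    {"turn": [0, 0, 0], "delta_pos": [0, 2, 2], "gripper": -1},
    {"turn": [0, 0, 0], "delta_pos": [0, 0, 2], "gripper": -1},
    {"turn": [0, 0, 0], "delta_pos": [0, 0, 0], "gripper": -1},
    {"turn": [0, 0, 0], "delta_pos": [0, 0, 0], "gripper": -1}
  ]
}}

```text
time_s: 31.9
ee_pos: [0.6716, 0.0897, 0.1879]
eef_rot: [0.703, 0.711, -0.0, -0.0]
ft_force: [-3.2, -0.3, 5.3]
gripper_width: 0.0109
gripper_force: 60.4
```

Request:
{"op": "apply_moves", "data": {
  "series": [
    {"turn": [0, 0, 0], "delta_pos": [0, 0, 0], "gripper": -0.6},
    {"turn": [0, 0, 0], "delta_pos": [0, 0, 0], "gripper": -0.3},
    {"turn": [0, 0, 0], "delta_pos": [0, 0, 0], "gripper": -0.3},
    {"turn": [0, 0, 0], "delta_pos": [0, 0, -15], "gripper": -0.3},
    {"turn": [0, 0, 0], "delta_pos": [0, 0, -25], "gripper": -0.3},
    {"turn": [0, 0, 0], "delta_pos": [0, -30, -5], "gripper": -1},
    {"turn": [0, 0, 0], "delta_pos": [-25, -35, 0], "gripper": -1},
    {"turn": [0, 0, 0], "delta_pos": [-36, -30, 0], "gripper": -1},
    {"turn": [0, 0, 0], "delta_pos": [-36, -30, 0], "gripper": -1},
    {"turn": [0, 0, 0], "delta_pos": [-36, -30, 0], "gripper": -1}
  ]
}}

```text
time_s: 32.9
ee_pos: [0.5178, -0.0462, 0.2337]
eef_rot: [0.703, 0.712, 0.0, 0.001]
ft_force: [0.7, -1.0, 0.1]
gripper_width: 0.0
gripper_force: 0.0
```

Request:
{"op": "apply_moves", "data": {
  "series": [
    {"turn": [0, 0, -0.023], "delta_pos": [-36, -30, 0], "gripper": -1},
    {"turn": [0, 0, 0], "delta_pos": [-36, -30, 0], "gripper": -1},
    {"turn": [0, 0, 0], "delta_pos": [-36, -30, 0], "gripper": -1},
    {"turn": [0, 0, 0], "delta_pos": [-36, -30, 0], "gripper": -1},
    {"turn": [0, 0, 0], "delta_pos": [0, 0, 0], "gripper": -1},
    {"turn": [0, 0, 0], "delta_pos": [0, 0, 0], "gripper": -1}
  ]
}}

```text
time_s: 33.5
ee_pos: [0.4028, -0.1937, 0.2335]
eef_rot: [0.696, 0.718, 0.0, 0.001]
ft_force: [0.3, 0.2, 0.2]
gripper_width: 0.0001
gripper_force: 0.0
```

```bash
python3 - <<'E'
from h import *
plan([[.398,-.19,.19],[.398,-.19,.045]],2)
n="side"; p,d=shot(n,n+"13"); Q=cloud(n,d).reshape(-1,3)
for nm,lo,hi in(("hungA",(.64,.22,.17),(.69,.30,.205)),("hungB",(.64,.14,.17),(.69,.21,.205)),("hungC",(.64,.05,.17),(.69,.13,.205)),("ledge",(.42,-.26,.036),(.5,-.11,.048))):
    q=Q[((Q>lo)&(Q<hi)).all(1)]; print(n,nm,len(q),q.mean(0).round(4) if len(q) else "",np.percentile(q,[3,97],axis=0).round(4).tolist() if len(q) else "")
cv2.imwrite("pics/side13c.png",cv2.resize(p[90:290,170:390,::-1],None,fx=3,fy=3,interpolation=cv2.INTER_CUBIC))
E
```

```text
t 33.5 at [ 0.4028 -0.1937  0.2335] yang 1.81 tilt [ 1.8e-03 -9.0e-04 -1.0e+00] F [0.3 0.2 0.2] w 0.0001 q [-0.6   0.16  1.85  0.    1.13 -0.63]
 turn [ 0.0017  0.0009 -0.0033]
 shift [ 3.9 -4.7 43.5]
 shift [  0.   0. 145.]
side hungA 49 [0.6645 0.2538 0.1849] [[0.6593, 0.2392, 0.1716], [0.6725, 0.2738, 0.194]]
side hungB 57 [0.6653 0.1701 0.1844] [[0.6608, 0.1561, 0.171], [0.6726, 0.1901, 0.1943]]
side hungC 69 [0.6662 0.0859 0.1852] [[0.6615, 0.071, 0.1723], [0.6751, 0.1066, 0.1949]]
side ledge 536 [ 0.4721 -0.1936  0.0422] [[0.4463, -0.2501, 0.0377], [0.4987, -0.1336, 0.0454]]
```

View pics/side13c.png

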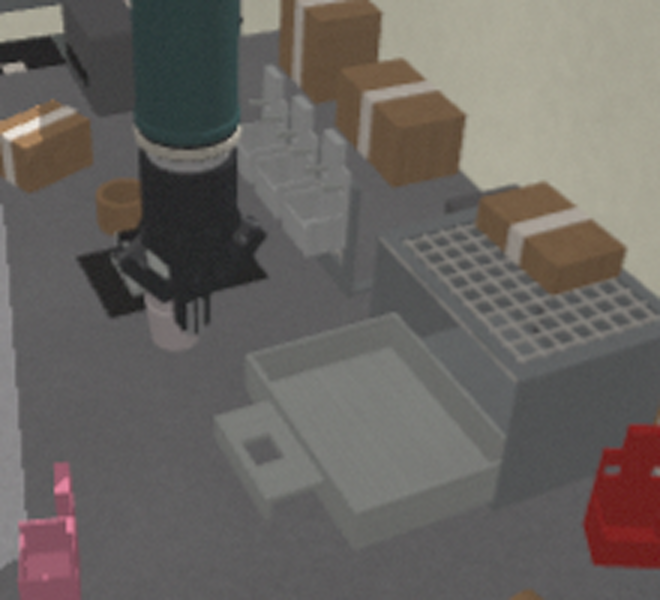

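Request:
{"op": "apply_moves", "data": {
  "series": [
    {"turn": [0, 0, 0], "delta_pos": [4, -6, 43], "gripper": -1},
    {"turn": [0, 0, 0], "delta_pos": [0, 0, 45], "gripper": -1},
    {"turn": [0, 0, 0], "delta_pos": [0, 0, 45], "gripper": -1},
    {"turn": [0, 0, 0], "delta_pos": [0, 0, 40], "gripper": -1},
    {"turn": [0, 0, 0], "delta_pos": [0, 0, 15], "gripper": -1},
    {"turn": [0, 0, 0], "delta_pos": [0, 0, 0], "gripper": -1},
    {"turn": [0, 0, 0], "delta_pos": [0, 0, 0], "gripper": -1}
  ]
}}

```text
time_s: 34.25
ee_pos: [0.3976, -0.1882, 0.0446]
eef_rot: [0.694, 0.72, -0.0, 0.0]
ft_force: [0.5, 0.4, -0.0]
gripper_width: -0.0001
gripper_force: 0.0
```

Request:
{"op": "apply_moves", "data": {
  "series": [
    {"turn": [0, 0, 0], "delta_pos": [0, 10, 0], "gripper": -1},
    {"turn": [0, 0, 0], "delta_pos": [0, 12, 0], "gripper": -1},
    {"turn": [0, 0, 0], "delta_pos": [0, 12, 0], "gripper": -1},
    {"turn": [0, 0, 0], "delta_pos": [0, 12, 0], "gripper": -1},
    {"turn": [0, 0, 0], "delta_pos": [0, 12, 0], "gripper": -1},
    {"turn": [0, 0, 0], "delta_pos": [0, 12, 0], "gripper": -1},
    {"turn": [0, 0, 0], "delta_pos": [0, 12, 0], "gripper": -1},
    {"turn": [0, 0, 0], "delta_pos": [0, 12, 0], "gripper": -1}
  ]
}}

```text
time_s: 35.05
ee_pos: [0.491, -0.1851, 0.0442]
eef_rot: [0.695, 0.719, -0.0, -0.001]
ft_force: [-3.3, 0.5, 2.2]
gripper_width: -0.0
gripper_force: 1.9
```

Request:
{"op": "apply_moves", "data": {
  "series": [
    {"turn": [0, 0, 0], "delta_pos": [0, 12, 0], "gripper": -1},
    {"turn": [0, 0, 0], "delta_pos": [0, 12, 0], "gripper": -1},
    {"turn": [0, 0, 0], "delta_pos": [0, 12, 0], "gripper": -1},
    {"turn": [0, 0, 0], "delta_pos": [0, 12, 0], "gripper": -1},
    {"turn": [0, 0, 0], "delta_pos": [0, 10, 0], "gripper": -1},
    {"turn": [0, 0, 0], "delta_pos": [0, 6, 0], "gripper": -1},
    {"turn": [0, 0, 0], "delta_pos": [0, 4, 0], "gripper": -1},
    {"turn": [0, 0, 0], "delta_pos": [0, 4, 0], "gripper": -1},
    {"turn": [0, 0, 0], "delta_pos": [0, 0, 0], "gripper": -1}
  ]
}}

```text
time_s: 35.95
ee_pos: [0.5635, -0.1835, 0.0446]
eef_rot: [0.695, 0.719, 0.0, 0.001]
ft_force: [-0.6, 1.1, -0.1]
gripper_width: -0.0
gripper_force: 0.4
```

Request:
{"op": "apply_moves", "data": {
  "series": [
    {"turn": [0, 0, 0], "delta_pos": [0, 4, 0], "gripper": -1},
    {"turn": [0, 0, 0], "delta_pos": [0, 4, 0], "gripper": -1},
    {"turn": [0, 0, 0], "delta_pos": [0, 0, 0], "gripper": -1}
  ]
}}

```text
time_s: 36.25
ee_pos: [0.5715, -0.1831, 0.0446]
eef_rot: [0.695, 0.719, 0.0, 0.001]
ft_force: [-1.0, -0.9, -0.5]
gripper_width: -0.0002
gripper_force: 0.4
```

Request:
{"op": "apply_moves", "data": {
  "series": [
    {"turn": [0, 0, 0], "delta_pos": [0, 3, 0], "gripper": -1},
    {"turn": [0, 0, 0], "delta_pos": [0, 3, 0], "gripper": -1},
    {"turn": [0, 0, 0], "delta_pos": [0, 3, 0], "gripper": -1},
    {"turn": [0, 0, 0], "delta_pos": [0, 0, 0], "gripper": -1}
  ]
}}

```text
time_s: 36.65
ee_pos: [0.5804, -0.1826, 0.0445]
eef_rot: [0.695, 0.719, 0.0, 0.001]
ft_force: [-0.4, -0.5, -0.3]
gripper_width: 0.0
gripper_force: 0.4
```

Request:
{"op": "apply_moves", "data": {
  "series": [
    {"turn": [0, 0, 0], "delta_pos": [0, 2, 0], "gripper": -1},
    {"turn": [0, 0, 0], "delta_pos": [0, 2, 0], "gripper": -1},
    {"turn": [0, 0, 0], "delta_pos": [0, 2, 0], "gripper": -1},
    {"turn": [0, 0, 0], "delta_pos": [0, 0, 0], "gripper": -1}
  ]
}}

```text
time_s: 37.05
ee_pos: [0.5842, -0.1822, 0.0443]
eef_rot: [0.694, 0.72, -0.001, -0.001]
ft_force: [-6.8, -3.2, 4.5]
gripper_width: -0.0002
gripper_force: 3.3
```

```bash
python3 - <<'E'
from h import *
n="side"; p,d=shot(n,n+"14"); Q=cloud(n,d).reshape(-1,3)
for k in("side0","side14"):
    Q=cloud(n,np.load(f"pics/{k}.npy")).reshape(-1,3)
    for y0,y1 in((-.16,-.13),(-.24,-.21)):
        q=Q[((Q>(.5,y0,.037))&(Q<(.68,y1,.047))).all(1)]; print(k,y0,len(q),np.percentile(q[:,0],[1,3,10]).round(4))
E
```

```text
side0 -0.16 151 [0.594  0.5945 0.5989]
side0 -0.24 179 [0.5975 0.5983 0.6028]
side14 -0.16 12 [0.6389 0.6391 0.64  ]
side14 -0.24 161 [0.5973 0.5979 0.6024]
```

Request:
{"op": "apply_moves", "data": {
  "series": [
    {"turn": [0, 0, 0], "delta_pos": [0, -10, 0], "gripper": -1},
    {"turn": [0, 0, 0], "delta_pos": [0, -30, 0], "gripper": -1},
    {"turn": [0, 0, 0], "delta_pos": [0, -30, 0], "gripper": -1},
    {"turn": [0, 0, 0], "delta_pos": [0, 0, -40], "gripper": -1},
    {"turn": [0, 0, 0], "delta_pos": [0, 0, -40], "gripper": -1},
    {"turn": [0, 0, 0], "delta_pos": [0, 0, -40], "gripper": -1},
    {"turn": [0, 0, 0], "delta_pos": [0, 0, -40], "gripper": -1},
    {"turn": [0, 0, 0], "delta_pos": [0, 0, 0], "gripper": -1},
    {"turn": [0, 0, 0], "delta_pos": [0, 0, 0], "gripper": -1}
  ]
}}

```text
time_s: 38.0
ee_pos: [0.5164, -0.1849, 0.2055]
eef_rot: [0.695, 0.719, 0.001, 0.002]
ft_force: [0.1, -0.1, -0.6]
gripper_width: -0.0002
gripper_force: 0.0
```

```bash
python3 - <<'E'
from h import *
for n in("top","side"):
    p,d=shot(n,n+"15"); Q=cloud(n,d)
    im=p.astype(int)
    m=(im.max(2)<60)&((Q>(.3,-.05,.05))&(Q<(.64,.33,.075))).all(2); q=Q[m].astype(np.float32)
    if len(q)>9: print(n,"bar",len(q),q.mean(0),cv2.minAreaRect(q[:,:2]*1000))
p=cv2.imread("pics/top15.png"); cv2.imwrite("pics/top15c.png",cv2.resize(p[85:270,100:420],None,fx=2.5,fy=2.5,interpolation=cv2.INTER_CUBIC))
E
```

```text
top bar 166 [0.50148994 0.1723267  0.06322525] ((498.8157043457031, 171.52391052246094), (105.3302001953125, 21.25094985961914), 3.020724058151245)
side bar 157 [0.49542558 0.167583   0.05993487] ((494.7364807128906, 169.78514099121094), (108.17417907714844, 20.044193267822266), 0.3711039125919342)
```

View pics/top15c.png

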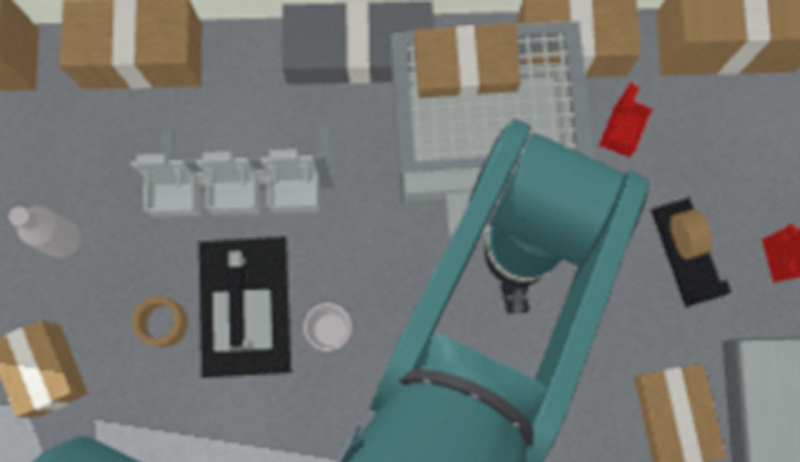

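The picture shows the three pockets hung at (168,180), (230,180) and (292,178). The hook is upright in the middle of the mat at (237,300), the tray is home, and the bystanders haven't moved. Handing in.

```bash
python3 -c "
from station import ctrl
print(ctrl.hand_in())"
```

```text
the job is handed in; nothing more can be done
None
```

I handed the job in; the verdict wasn't shown. The last pictures show all three pockets hung back against the panel, the empty tray home, the hook upright near the middle of its mat, and the other things on the bench unmoved.

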